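# Thread the spindle of a label tape dispenser

### The job

Load the label tape dispenser: push the roll that stands in its lane back into its seat against the back stop, then thread the loose steel spindle through one cheek, the core of the roll and the other cheek, and push it fully home until its hex head bears against the cheek. Leave the other things on the bench where they are.

Things in the scene. Friction and masses are not known exactly. Their poses are not given: they have to be found in the camera images.
- dispenser: Grey tape dispenser fixed to the bench, 180 mm long (x) by 80 mm wide (y). Origin: centre of its underside; z up, +x to its back stop, -x to its low front. Floor 14 mm above the bench. Two cheeks 10 mm thick, inner faces at y = -30 and +30 mm, 86 mm high, sloping down to 30 mm high side rails. Two ribs, inner faces at y = -14 and +14 mm, 33 mm high, form the roll's lane.
- bore_mid (a point): Point on the common axis of the two bores, half way between the cheeks, 35 mm behind the dispenser's centre, 62 mm above the bench; axes as the dispenser's: y along the bores (away from the robot), x to the back stop, z up. The bores are round, 17.5 mm wide.
- bore_near (a point): Centre of the mouth of the bore in the cheek towards the robot (42 mm from bore_mid, at -y), on the face of the steel bush (29 mm across, 2 mm proud of the cheek). The spindle's head bears on this face when home.
- bore_far (a point): Centre of the mouth of the bore in the other cheek, on the face of its like bush, 42 mm from bore_mid at +y.
- roll_seat (a point): Where the roll's centre is when the roll is seated: touching the back stop, 59 mm above the bench, 3 mm below bore_mid, within 2 mm of the bore line seen from above. The back stop's face is 46 mm behind this point (+x), its top 60 mm above the bench. The lane floor is flat; a push of under 3 N moves the roll, and it stays where it is left.
- front_lip (a point): Middle of the top of the low front lip with the cutter strip, 23 mm above the bench. The lane is open above it, 60 mm wide between the cheeks.
- tape_roll: White slick roll of label tape standing on edge in the dispenser's lane: 90 mm diameter, 25 mm wide, about 0.12 kg, core a through hole of 27 mm. Origin: its centre, in the middle of the core; its y axis is the core's axis. It starts 43 to 70 mm in front of its seat and rolls or slides along the lane (dispenser's x) when pushed.
- spindle: Loose steel spindle on the bench, 130 mm long, about 0.11 kg. Origin on its axis, half way between the cheeks when home; +x to the nose. Round shaft of 14 mm from x = -42 to +66 mm, nose tapering to 6 mm at +78 mm; hex head 22 mm across flats, x = -52 to -42 mm. It lies on a flat of the head and its shaft, nose 2 degrees down, origin 9.5 mm above the bench.
- head_end (a point): Middle of the flat outer end of the spindle's hex head, where it can be pushed. The shaft can be held close to the head until the fingers come near the cheek; the spindle's last 25 to 35 mm are then pushed on this face. It may go in from either side; the robot's side is the easier one.
- marker: Marker pen, white with a black cap, 135 mm long, 12 mm thick, lying on the bench; not part of the job. Origin: middle of its underside, its y along the pen.
- petri: Petri dish with lid, 94 mm across, 14 mm high; not part of the job. Origin: centre of its underside.
- timer: White digital bench timer, 53 x 62 x 34 mm; not part of the job. Origin: centre of its underside.
- forceps: Steel forceps lying flat, 142 mm long (its y), 16 mm wide, 9 mm high; not part of the job. Origin: centre of its underside.
- cup_pp: Clear plastic beaker, 88 mm across, 86 mm high; not part of the job. Origin: centre of its underside.
Things that resemble listed ones, but are neither listed nor needed, are in the scene too. Of the things that look like the tape_roll, the middle-sized one is meant.

How it is judged (in metres and radians):
At the end, for the whole second after the job is handed in: Spindle through both bores and the roll's core, its head on the outer face of a cheek (mid point within 4 mm of half way between the cheeks, in line within 0.06 rad); roll upright in its lane, centre within 12 mm of the bore axis; both at rest; other loose things moved by less than 30 mm (y of spindle in the frame of bore_mid between -0.004 and 0.004 m and x of spindle in the frame of bore_mid between -0.004 and 0.004 m and z of spindle in the frame of bore_mid between -0.005 and 0.004 m and angle between the x axis of spindle and the y axis of dispenser, either way round below 0.06 rad and x of tape_roll in the frame of dispenser between 0.023 and 0.047 m and y of tape_roll in the frame of bore_mid between -0.012 and 0.012 m and z of tape_roll in the frame of bore_mid between -0.012 and 0.012 m and angle between the y axis of tape_roll and the y axis of dispenser, either way round below 0.15 rad and linear speed of each of spindle, tape_roll below 0.02 m/s); the robot touches nothing.
It fails at once if the marker pen is moved by more than 30 mm (distance of marker from where it was at the start of the episode above 0.03 m).
It fails at once if the petri dish is moved by more than 30 mm (distance of petri from where it was at the start of the episode above 0.03 m).
It fails at once if the timer is moved by more than 30 mm (distance of timer from where it was at the start of the episode above 0.03 m).
It fails at once if the forceps are moved by more than 30 mm (distance of forceps from where it was at the start of the episode above 0.03 m).
It fails at once if the beaker is moved by more than 30 mm (distance of cup_pp from where it was at the start of the episode above 0.03 m).
It also fails if it takes over 67 s, if anything falls off the work surface, if the arm or the gripper's body presses on something with over 40 N, if the wrist force passes 120 N, or if a joint passes its speed limit or range.

### The arm

A 7-joint arm with a two-finger parallel gripper is mounted at the origin on a cart in front of the work surface, level with it; the furniture and walls round the work are solid. World frame = base frame: x ahead of the robot, y to its left, z up, the work surface at z = 0. Lengths are in m, angles in degrees, forces in N, time in s.
With the tool pointing down it reaches from about 0.35 to 0.9 m from the base axis. Payload 8.1 kg.
Tool frame: the origin (TCP) lies between the finger pads; the fingertips stand 14 mm ahead of it and the grasp point (between the pads) lies 5 mm behind it; y points along the fingers, z is the direction in which the jaws open and shut, and the axes are right-handed (so a half turn about y gives the same grasp; the last joint's range is limited). The gripper opens to 92 mm and grips with 3 to 60 N. Pads are 19 mm wide; open, the fingers measure 130 mm over their backs; the gripper's body (75 mm by 190 mm) begins 47 mm behind the grasp point.
Start: joints at [-71.597, 24.895, 1.432, 90.138, -0.665, 64.973, -4.303], TCP at [0.257, 0.57, 0.214] pointing down, gripper open.
Joint ranges: [-149.89, 149.89], [-25.12, 119.58], [-72.63, 75.52], [4.76, 147.25], [-75.54, 255.54], [6.69, 114.76], [-157.13, 157.13]. Speed limits (degrees/s): [127.2, 127.2, 172.46, 172.46, 180, 180, 180].

### API

Orientations are given as [roll, pitch, yaw] about the fixed x, y, z axes, in that order (R = Rz(yaw) Ry(pitch) Rx(roll)).
In Python, from bench import env gives the robot as it stands.
- The arm moves only by the shell command python3 -m inch 'ROWS' [FORCE]. ROWS is JSON, a list that holds one entry, the list of rows, each a list of 7 numbers: the closure, from 0 (fully open) to 1 (shut), then the shift along the tool's x, y, z in mm, then the turn, a rotation vector about the tool's x, y, z in degrees. In form: [[[hand, dx, dy, dz, wx, wy, wz], ...]]. A call has 1 to 20 rows; each row is the pose to reach, as a shift and turn from the pose commanded when the call began, along the tool's axes at that moment; what a row does not reach only later rows make up. A row lasts 1/12 s, in which the tool goes at most 41.7 mm and 7.16 degrees, less where a joint would pass 70% of its speed; a pose out of reach is approached as far as the arm can. A call with a gripper value outside its range is refused whole. The fingers move at their own pace and stop on an object; FORCE is the grip in N (left out, the last holds). Time passes only in rows, so rows that repeat a pose let the fingers close. It gives the time, the measured TCP pose, the force and the opening at its end, in the units of the state.
- env.get_state(): the state, without advancing time (a new reading comes with each control period).
- env.capture(name): name is "scene" or "side" or "wrist"; returns a dict with "img" (384x512x3 uint8, red, green, blue), "fov_y" (degrees; the focal length in pixels is half the picture's height over the tangent of half this angle, whatever the lens; pixels are square), "cx", "cy" (the principal point, pixels), "extrinsics" (4x4, takes a point from world to camera coordinates); the wrist camera has in their place "hand_eye" (4x4, takes a point from camera to tool coordinates, whose origin is the TCP and whose axes are the tool frame's). Camera axes: x right, y up, looking along -z (the intrinsics and any distortion apply to the point x, -y, -z); pixel columns grow to the right and rows downward; lengths in m; the calibration is good to about 2 mm. A picture is of the moment at which its call begins: read the wrist's pose just before it. There is no depth.
- env.sign_off(): hands the job in, once; it reports no verdict.
The state is a dict: "time_s": time; "joints": joint angles; "qd": joint speeds; "joint_efforts": joint torques, N m; "eef_pos": TCP position; "orientation": TCP orientation; "contact_force": force on the tool from outside, world axes, zero at the start; "wrist_torque": the same for the moment, N m; "grip_width": opening from 0.0 (shut) to 1.0 (fully open).
Only numpy, scipy, OpenCV 4.12 (cv2) and the standard library are available. Lean on these libraries where they do the work, as an engineer would, in place of code of your own. Each camera call takes 0.05 s, during which the arm holds its last target.

## Working session

There is one attempt and no reset: what is moved stays moved. The work goes in short steps, Python scripts to look and compute and a shell command to move; the robot and the scene stay as the last step left them, time stands still between calls to the robot, and variables do not carry over. Pictures are saved under pics/ and viewed, and the job is handed in when it is done.

```bash
ls; mkdir -p pics
python3 - <<'E'
from bench import env
import cv2
print(env.get_state())
for n in ["scene","side","wrist"]:
    c=env.capture(n); print(n,{k:v for k,v in c.items() if k!="img"})
    cv2.imwrite(f"pics/{n}0.png",c["img"][:,:,::-1])
E
```

```text
pics
{'time_s': 0.0, 'joints': array([-71.59912221,  24.93670561,   1.43068493,  90.19076133,
        -0.66275717,  64.97346204,  -4.30284479]), 'qd': array([0.09512506, 0.00232807, 0.00576367, 0.08216622, 0.01769421,
       0.05200985, 0.06705603]), 'joint_efforts': array([ 4.96599550e-04, -6.67841864e+01,  9.85042490e-01, -3.14464688e+01,
       -6.06457167e-02,  4.31658898e-02,  1.50817968e-04]), 'eef_pos': array([0.25683017, 0.56918928, 0.21313102]), 'orientation': array([-9.00921199e+01, -1.00133224e-02, -2.42824252e+01]), 'contact_force': array([-0.43877036,  0.43066872, -0.08191272]), 'wrist_torque': array([-0.00221818, -0.00086892, -0.03283919]), 'grip_width': 1.0018436473719707}
scene {'fov_y': 57.09254940270156, 'cx': 251.90313306889152, 'cy': 186.64142139778974, 'extrinsics': array([[ 0.81126298, -0.58463341, -0.00749294, -0.38595711],
       [ 0.3071375 ,  0.41522267,  0.85630408, -0.24817681],
       [-0.49751274, -0.69698917,  0.51641763, -0.98255135],
       [ 0.        ,  0.        ,  0.        ,  1.        ]])}
side {'fov_y': 56.727525948154295, 'cx': 257.1476872210779, 'cy': 193.10450792629874, 'extrinsics': array([[-0.99139685, -0.13052347, -0.00979375,  0.54461096],
       [ 0.04180476, -0.38665728,  0.92127548, -0.08374207],
       [-0.1240349 ,  0.91294018,  0.38878731, -1.50469916],
       [ 0.        ,  0.        ,  0.        ,  1.        ]])}
wrist {'fov_y': 66.79604413004895, 'cx': 254.96799152987225, 'cy': 191.0074237164703, 'hand_eye': array([[ 1.22958706e-03, -9.69064656e-01, -2.46803932e-01,
        -6.52805986e-02],
       [ 1.25796964e-03,  2.46805422e-01, -9.69064240e-01,
        -1.70517124e-01],
       [ 9.99998453e-01,  8.81076997e-04,  1.52252267e-03,
        -5.06385168e-04],
       [ 0.00000000e+00,  0.00000000e+00,  0.00000000e+00,
         1.00000000e+00]])}
```

View pics/scene0.png

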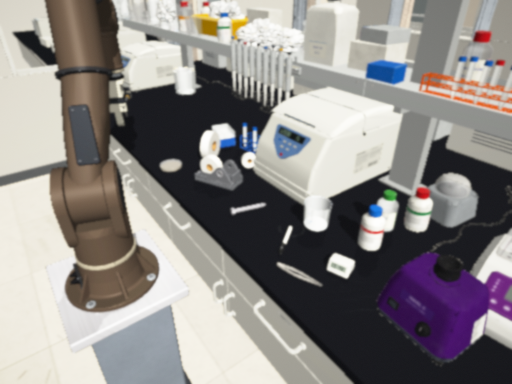

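View pics/side0.png

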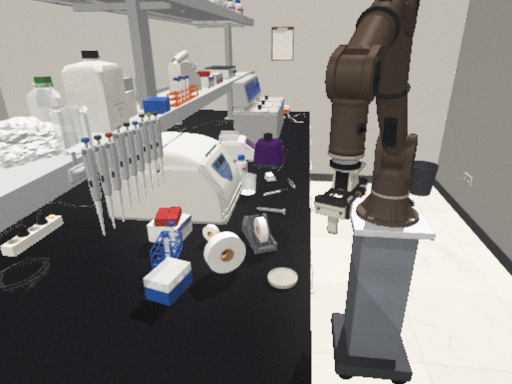

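View pics/wrist0.png

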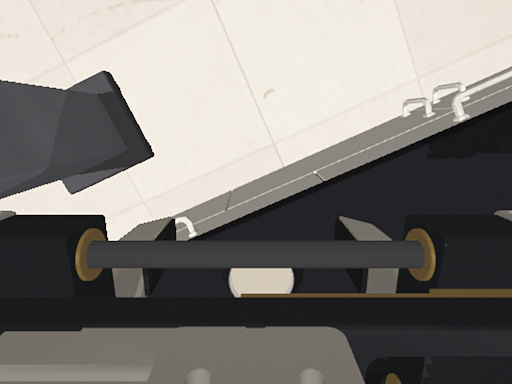

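Run:
```python
import cv2
a=cv2.imread("pics/scene0.png"); b=cv2.imread("pics/side0.png")
cv2.imwrite("pics/sc_crop.png",cv2.resize(a[115:225,150:310],None,fx=5,fy=5,interpolation=cv2.INTER_CUBIC))
cv2.imwrite("pics/si_crop.png",cv2.resize(b[160:300,180:320],None,fx=4.2,fy=4.2,interpolation=cv2.INTER_CUBIC))
```

```text
(no output)
```

View pics/sc_crop.png

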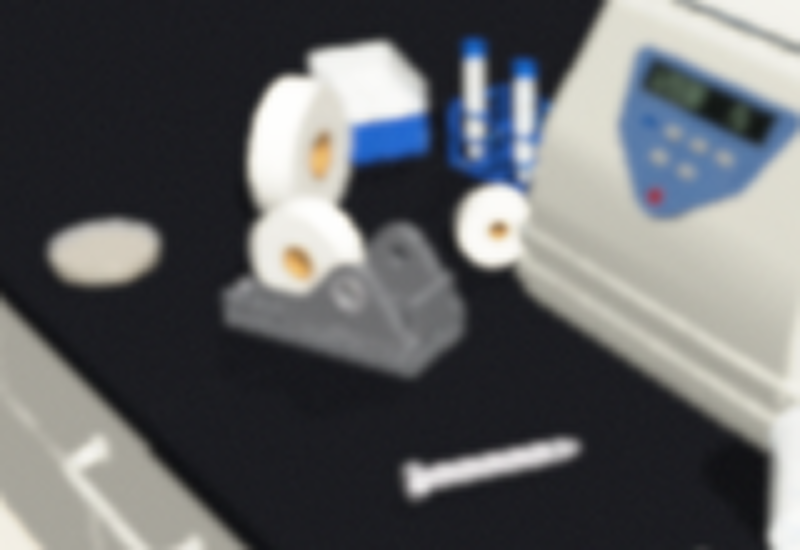

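View pics/si_crop.png

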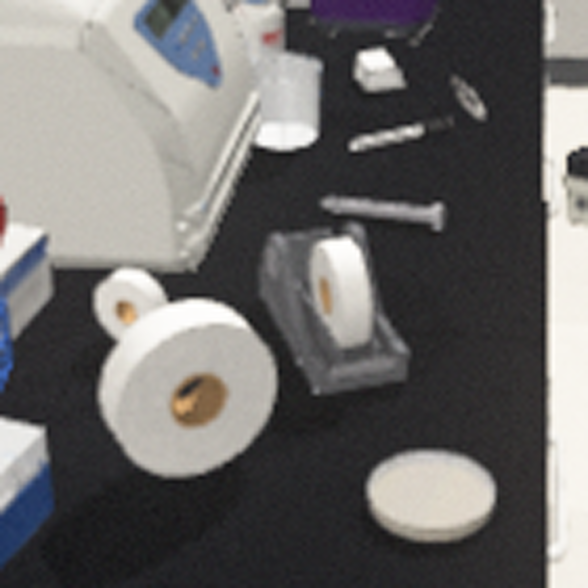

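```bash
cat > h.py <<'E'
import numpy as np
from scipy.spatial.transform import Rotation as Ro
from bench import env
def Rt(s): return Ro.from_euler('xyz',s['orientation'],degrees=True).as_matrix()
def camera(n):
    s=env.get_state(); c=env.capture(n); f=192/np.tan(np.radians(c['fov_y']/2))
    if n=='wrist':
        T=np.eye(4);T[:3,:3]=Rt(s);T[:3,3]=s['eef_pos']; E=np.linalg.inv(T@c['hand_eye'])
    else: E=c['extrinsics']
    return dict(img=c['img'],f=f,cx=c['cx'],cy=c['cy'],E=np.array(E))
def ray(c,u,v):
    d=np.array([(u-c['cx'])/c['f'],-(v-c['cy'])/c['f'],-1]); R=c['E'][:3,:3]
    return -R.T@c['E'][:3,3], R.T@d
def plane(c,u,v,z):
    o,d=ray(c,u,v); return o+d*(z-o[2])/d[2]
def proj(c,p):
    q=c['E'][:3,:3]@np.asarray(p,float)+c['E'][:3,3]
    return np.array([c['cx']-c['f']*q[0]/q[2], c['cy']+c['f']*q[1]/q[2]])
def tri(l):
    A=0;b=0
    for c,u,v in l:
        o,d=ray(c,u,v);d/=np.linalg.norm(d);P=np.eye(3)-np.outer(d,d);A=A+P;b=b+P@o
    x=np.linalg.solve(A,b); return x,[round(float(np.linalg.norm((np.eye(3)-np.outer(d/np.linalg.norm(d),d/np.linalg.norm(d)))@(x-o))),4) for o,d in [ray(*k) for k in l]]
E
python3 - <<'E'
from h import *
np.set_printoptions(precision=4,suppress=True)
a=camera('scene');b=camera('side')
S=lambda u,v:(a,150+u/5,115+v/5)
D=lambda u,v:(b,180+u/4.2,160+v/4.2)
for n,p,q,z in [('head',S(413,480),D(437,215),.011),('nose',S(578,447),D(325,203),.008),('smallroll',S(497,228),D(126,310),.03),('petri',S(104,255),D(432,500),.014),('rollcore',S(300,262),D(325,293),.059),('bigcore',S(320,155),D(198,400),.07)]:
    print(n,plane(*p,z),plane(*q,z),tri([p,q]))
print(env.get_state()['time_s'])
E
```

```text
head [0.4308 0.0523 0.011 ] [0.4274 0.0537 0.011 ] (array([0.4289, 0.0518, 0.0109]), [0.0016, 0.0016])
nose [0.551  0.0202 0.008 ] [0.544  0.0319 0.008 ] (array([0.5484, 0.0214, 0.0054]), [0.0037, 0.0037])
smallroll [0.6804 0.302  0.03  ] [0.681  0.3114 0.03  ] (array([0.6829, 0.306 , 0.0272]), [0.0004, 0.0004])
petri [0.3984 0.4872 0.014 ] [0.4019 0.5275 0.014 ] (array([0.4048, 0.5093, 0.0016]), [0.0021, 0.0021])
rollcore [0.4871 0.3    0.059 ] [0.5066 0.3141 0.059 ] (array([0.5007, 0.313 , 0.0542]), [0.0072, 0.0072])
bigcore [0.5921 0.4456 0.07  ] [0.5749 0.5042 0.07  ] (array([0.5931, 0.467 , 0.0534]), [0.0119, 0.0119])
0.25
```

```bash
python3 -m inch '[[[0,60,-70,-20,0,0,0],[0,100,-70,-40,0,0,0],[0,140,-70,-50,0,0,0],[0,180,-70,-65,0,-5,0],[0,220,-70,-80,0,-9,0],[0,260,-70,-95,0,-9,0],[0,300,-70,-110,0,-9,0],[0,340,-70,-120,0,-9,0],[0,340,-70,-120,0,-9,0],[0,340,-70,-120,0,-9,0]]]'
python3 - <<'E'
from bench import env
import cv2
cv2.imwrite("pics/w1.png",env.capture("wrist")["img"][:,:,::-1]); print(env.get_state())
E
```

```text
time_s: 1.08
eef_pos: [0.5238, 0.3123, 0.2841]
orientation: [-90.2, -0.3, -15.9]
contact_force: [0.2, -1.3, -0.2]
grip_width: 0.999
{'time_s': 1.1333, 'joints': array([-41.48785549,  20.70982233,   7.49660756,  86.79636341,
        -2.57092552,  72.66025033,  40.48959117]), 'qd': array([-3.19408269, -0.5160377 , -3.88449498,  1.0903853 , -1.06006702,
       -0.09164728, -3.25358086]), 'joint_efforts': array([ -0.61473727, -62.28956938,   1.30158171, -32.99815178,
        -0.19151572,   0.16317481,   0.50261691]), 'eef_pos': array([0.52206848, 0.31459212, 0.28386853]), 'orientation': array([-90.11236167,  -0.15422783, -15.80575764]), 'contact_force': array([-0.19263302,  0.12459092, -0.11239617]), 'wrist_torque': array([-0.0448451 , -0.01020111, -0.01681634]), 'grip_width': 1.00164116243874}
```

View pics/w1.png

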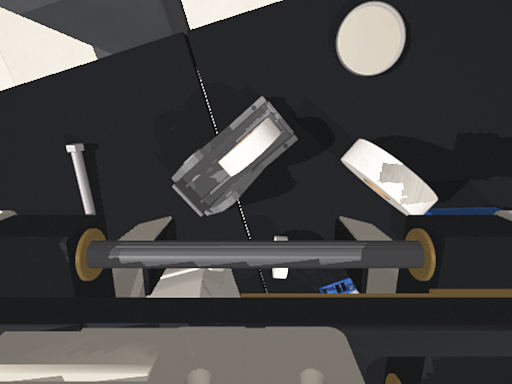

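Run:
```python
import cv2
a=cv2.imread("pics/w1.png")
g=cv2.convertScaleAbs(a,alpha=1.6,beta=20)
cv2.imwrite("pics/w1a.png",cv2.resize(g[85:225,165:305],None,fx=4.2,fy=4.2,interpolation=cv2.INTER_CUBIC))
cv2.imwrite("pics/w1b.png",cv2.resize(g[130:230,50:150],None,fx=5,fy=5,interpolation=cv2.INTER_CUBIC))
```

```text
(no output)
```

View pics/w1a.png

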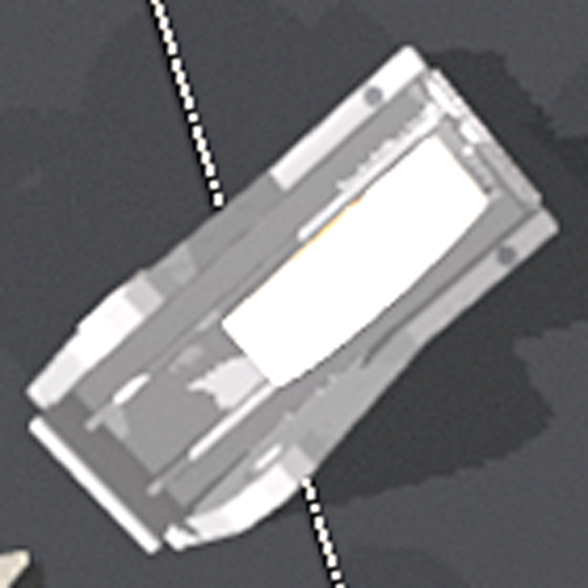

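View pics/w1b.png

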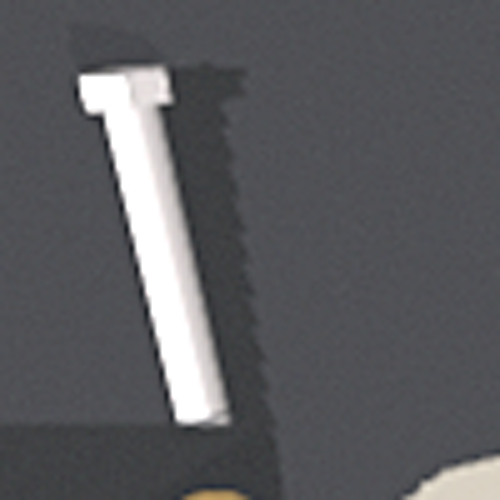

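Run:
```python
from h import *
np.set_printoptions(precision=4,suppress=True)
c=camera('wrist')
P=lambda u,v,z:plane(c,165+u/4.2,85+v/4.2,z)
A=P(408,45,.03);B=P(558,225,.03);C=P(30,425,.06);D=P(153,551,.06)
print(A,B,C,D,'w',np.linalg.norm(A-B),np.linalg.norm(C-D))
y=(B-A);print('yaw y',np.degrees(np.arctan2(y[1],y[0])))
y=(D-C);print('yaw y back',np.degrees(np.arctan2(y[1],y[0])))
x=((C+D)-(A+B))/2;print('yaw x',np.degrees(np.arctan2(x[1],x[0])),np.linalg.norm(x[:2]))
Q=lambda u,v,z:plane(c,50+u/5,130+v/5,z)
h=Q(125,70,.013);s=Q(202,420,.008);s2=Q(132,110,.008);print(h,s,s2)
d=s-h;print('spindle yaw',np.degrees(np.arctan2(d[1],d[0])));d=s-s2;print(np.degrees(np.arctan2(d[1],d[0])))
for k in [(435,135),(490,195),(225,325),(280,385)]: print('roll',P(*k,.059),P(*k,.09))
print(env.get_state()['time_s'])
```

```text
[0.4347 0.348  0.03  ] [0.5053 0.3817 0.03  ] [0.5178 0.1942 0.06  ] [0.5708 0.2194 0.06  ] w 0.07817524679686104 0.05873814665727572
yaw y 25.50104321894577
yaw y back 25.46918716498169
yaw x -64.82666835971537 0.1746190953805296
[0.4233 0.0592 0.013 ] [0.533  0.0328 0.008 ] [0.4347 0.0531 0.008 ]
spindle yaw -13.564772875278326
-11.670973092304685
roll [0.4645 0.3479 0.059 ] [0.4641 0.3467 0.09  ]
roll [0.4871 0.3598 0.059 ] [0.4849 0.3576 0.09  ]
roll [0.5037 0.2664 0.059 ] [0.5002 0.2716 0.09  ]
roll [0.5276 0.2778 0.059 ] [0.5222 0.2821 0.09  ]
1.1833
```

Run:
```python
from h import *
c=camera('scene')
yw=np.radians(25.4); X=np.array([np.sin(yw),-np.cos(yw),0]);Y=np.array([np.cos(yw),np.sin(yw),0]);O=np.array([.507,.286,0])
w=lambda x,y,z:O+X*x+Y*y+np.array([0,0,z])
for n,p in [('near',w(.035,-.042,.062)),('farinner',w(.035,.03,.062)),('seat',w(.035,0,.059))]:
    print(n,p,(proj(c,p)-[150,115])*5, proj(c,p))
print(plane(c,150+350/5,115+291/5,.062),plane(c,150+402/5,115+251/5,.062))
```

```text
near [0.48407265 0.23636799 0.062     ] [337.87491559 290.88304455] [217.57498312 173.17660891]
farinner [0.54911279 0.26725132 0.062     ] [387.87508255 252.40490306] [227.57501651 165.48098061]
seat [0.52201273 0.25438326 0.059     ] [367.70055182 271.43833884] [223.54011036 169.28766777]
[0.49147174 0.23065061 0.062     ] [0.55949527 0.26255134 0.062     ]
```

Run:
```python
from h import *
import cv2
c=camera('wrist'); im=c['img'][:,:,::-1]
print(env.get_state()['eef_pos'],env.get_state()['orientation'])
cv2.imwrite('pics/w2.png',im)
g=cv2.convertScaleAbs(im,alpha=1.3,beta=20)
cv2.imwrite("pics/w2a.png",cv2.resize(g[85:225,165:305],None,fx=4.2,fy=4.2,interpolation=cv2.INTER_CUBIC))
cv2.imwrite("pics/w2b.png",cv2.resize(g[130:230,50:150],None,fx=5,fy=5,interpolation=cv2.INTER_CUBIC))
```

```text
[0.51691349 0.32118228 0.28369654] [-8.99909614e+01  5.30981831e-02 -1.52616503e+01]
```

View pics/w2a.png

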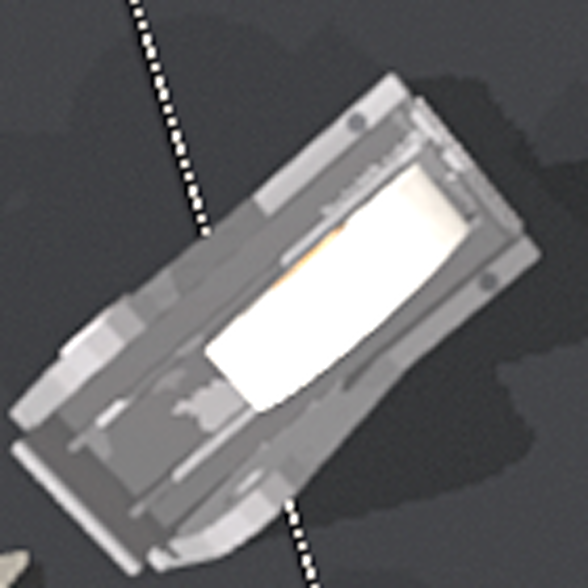

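View pics/w2b.png

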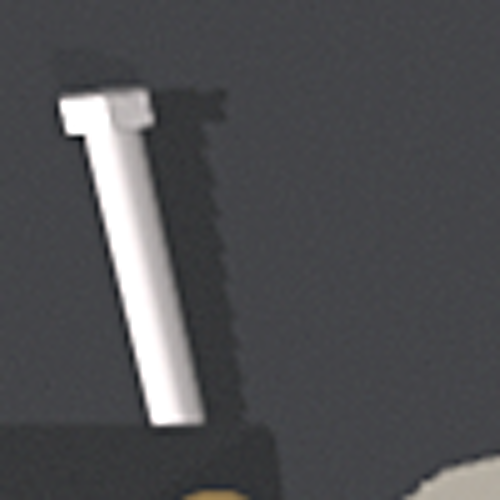

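Run:
```python
from h import *
np.set_printoptions(precision=4,suppress=True)
c=camera('wrist')
print(env.get_state()['eef_pos'],env.get_state()['qd'])
P=lambda u,v,z:plane(c,165+u/4.2,85+v/4.2,z)
A=P(392,73,.03);B=P(540,255,.03);C=P(12,449,.06);D=P(135,575,.06)
print(A,B,C,D,'w',np.linalg.norm(A-B),np.linalg.norm(C-D))
x=((C+D)-(A+B))/2;print('yaw x',np.degrees(np.arctan2(x[1],x[0])),np.linalg.norm(x[:2]))
u=x[:2]/np.linalg.norm(x[:2]);print('O',(A+B)[:2]/2+.09*u,(C+D)[:2]/2-.09*u,((A+B+C+D)/4)[:2])
Q=lambda u,v,z:plane(c,50+u/5,130+v/5,z)
h=Q(106,92,.012);s=Q(178,420,.0085);s2=Q(113,135,.0085);print(h,s,s2)
d=s-s2;print(np.degrees(np.arctan2(d[1],d[0])))
for k in [(418,162),(472,222),(207,350),(260,410)]: print('roll',P(*k,.059),P(*k,.09))
for n in ['scene']:
  cc=camera(n)
  print(plane(cc,150+350/5,115+291/5,.062),plane(cc,150+402/5,115+251/5,.062))
```

```text
[0.5164 0.3218 0.2838] [-0.7428 -0.3033 -0.3477  0.0205  0.1314  0.0442  0.1736]
[0.4356 0.3471 0.03  ] [0.507  0.3805 0.03  ] [0.5192 0.1931 0.06  ] [0.5723 0.2187 0.06  ] w 0.07882880171711404 0.05900065785016022
yaw x -64.77108169707866 0.17458843946807273
O [0.5097 0.2824] [0.5074 0.2873] [0.5085 0.2849]
[0.4244 0.0572 0.012 ] [0.5274 0.0339 0.0085] [0.4368 0.0517 0.0085]
-11.111925741487818
roll [0.465  0.3473 0.059 ] [0.4641 0.3466 0.09  ]
roll [0.4875 0.3592 0.059 ] [0.4849 0.3575 0.09  ]
roll [0.5046 0.2654 0.059 ] [0.5006 0.2711 0.09  ]
roll [0.5284 0.2764 0.059 ] [0.5226 0.2812 0.09  ]
[0.4915 0.2307 0.062 ] [0.5595 0.2626 0.062 ]
```

```bash
python3 -m inch '[[[1,-20,30,15,0,-7,0],[1,-40,60,30,0,-14,0],[1,-60,90,45,0,-21,0],[1,-72,115,49,0,-28,0],[1,-72,133,49,0,-35,0],[1,-72,133,49,0,-40.5,0],[1,-72,133,49,0,-40.5,0],[1,-72,133,49,0,-40.5,0],[1,-72,133,49,0,-40.5,0],[1,-72,133,49,0,-40.5,0]]]' 20
python3 - <<'E'
from bench import env
import cv2
cv2.imwrite("pics/w3.png",env.capture("wrist")["img"][:,:,::-1]); print(env.get_state())
E
```

```text
time_s: 2.22
eef_pos: [0.4613, 0.3873, 0.1518]
orientation: [-90.0, -0.1, 25.1]
contact_force: [0.0, -0.5, -0.0]
grip_width: 0.321
{'time_s': 2.2667, 'joints': array([-42.41844227,  26.11968662,  -3.78731143,  97.65026162,
         2.01134872,  56.21437822,  68.18239506]), 'qd': array([ 0.15422303,  0.20589993, -0.00252569,  0.28022535,  0.08756248,
       -0.06232184,  0.55621842]), 'joint_efforts': array([-1.04827699e-01, -6.56245136e+01, -3.84454848e-01, -2.87987316e+01,
        4.11576155e-03,  8.41603708e-02, -4.70559835e-02]), 'eef_pos': array([0.46128487, 0.38718967, 0.15174057]), 'orientation': array([-8.99760743e+01, -7.80227574e-02,  2.51187474e+01]), 'contact_force': array([-0.25418492, -0.79419705,  0.27207116]), 'wrist_torque': array([ 0.0771002 ,  0.02711838, -0.03399413]), 'grip_width': 0.2825131125506145}
```

View pics/w3.png

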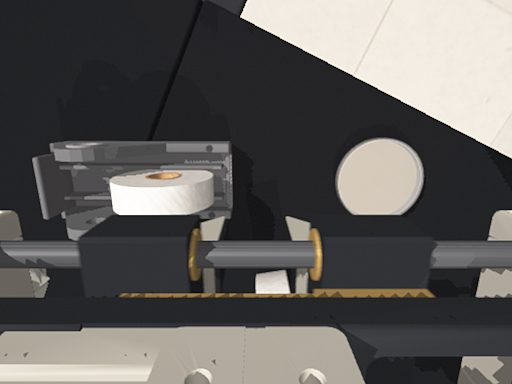

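```bash
python3 -m inch '[[[1,0,30,0,0,0,0],[1,0,60,0,0,0,0],[1,0,84,0,0,0,0],[1,0,88,0,0,0,0],[1,0,88,0,0,0,0]]]'
python3 - <<'E'
from h import *
import cv2
c=camera('wrist');cv2.imwrite("pics/w4.png",c["img"][:,:,::-1]); s=env.get_state()
b=camera('side');cv2.imwrite("pics/s4.png",cv2.resize(b["img"][140:300,180:340,::-1],None,fx=4,fy=4))
for dx in (-.0755,-.08): print(s['eef_pos'],s['contact_force'],s['grip_width'])
E
```

```text
time_s: 2.68
eef_pos: [0.4604, 0.3861, 0.062]
orientation: [-90.1, 0.1, 25.2]
contact_force: [0.0, -0.7, -0.1]
grip_width: 0.006
[0.46123211 0.3869107  0.06348079] [-0.20280282  0.28079264  0.53541781] 0.009365565557778378
[0.46123211 0.3869107  0.06348079] [-0.20280282  0.28079264  0.53541781] 0.009365565557778378
```

View pics/w4.png

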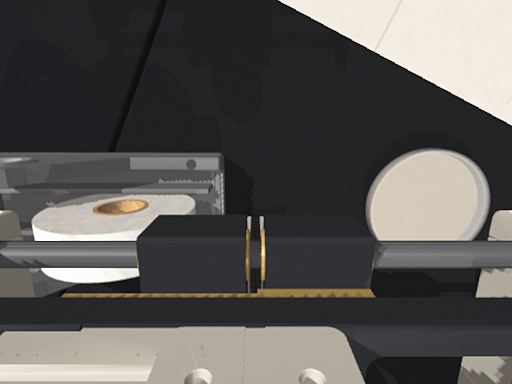

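View pics/s4.png

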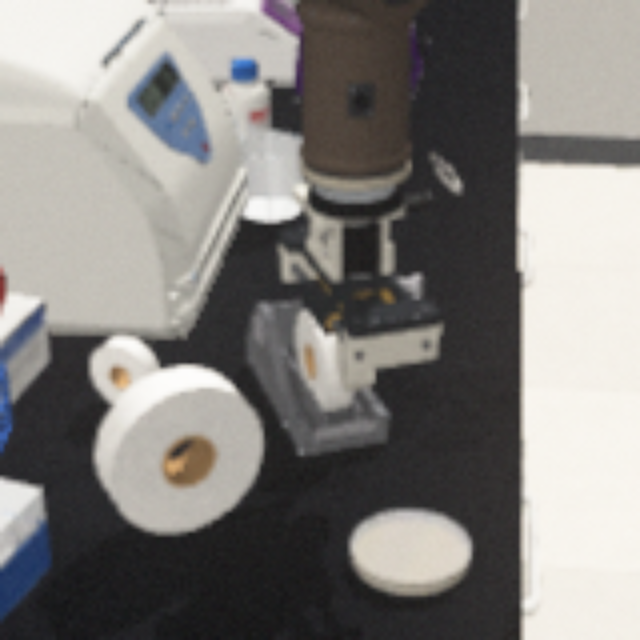

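```bash
python3 -m inch '[[[1,0,0,-10,0,0,0],[1,0,0,-18,0,0,0],[1,0,0,-24,0,0,0],[1,0,0,-30,0,0,0],[1,0,0,-36,0,0,0],[1,0,0,-42,0,0,0],[1,0,0,-48,0,0,0],[1,0,0,-54,0,0,0],[1,0,0,-60,0,0,0],[1,0,0,-65,0,0,0],[1,0,0,-69,0,0,0],[1,0,0,-72,0,0,0],[1,0,0,-72,0,0,0]]]'
python3 - <<'E'
from h import *
import cv2
c=camera('wrist');cv2.imwrite("pics/w5.png",c["img"][:,:,::-1]); s=env.get_state()
print(s['time_s'],s['eef_pos'],s['contact_force'],s['grip_width'])
E
```

```text
time_s: 3.87
eef_pos: [0.4925, 0.3377, 0.0735]
orientation: [-89.0, -1.1, 25.7]
contact_force: [-23.6, 22.6, 71.5]
grip_width: 0.005
3.9167 [0.49242297 0.33768434 0.07349109] [-23.97639681  22.16545484  71.13008998] 0.007020351377012895
```

View pics/w5.png

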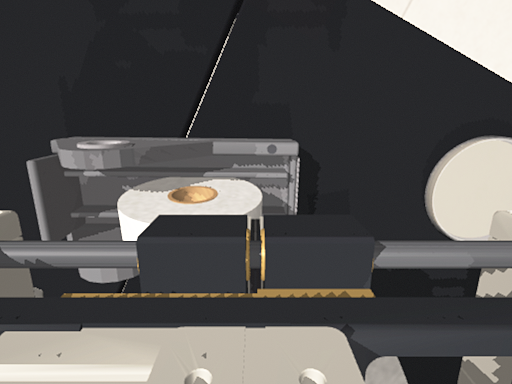

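Run:
```python
from h import *
import cv2
a=camera('scene')['img'][110:230,150:310,::-1];b=camera('side')['img'][160:280,210:330,::-1]
cv2.imwrite("pics/sc5.png",cv2.resize(a,None,fx=5,fy=5,interpolation=cv2.INTER_CUBIC))
cv2.imwrite("pics/s5.png",cv2.resize(b,None,fx=5,fy=5,interpolation=cv2.INTER_CUBIC))
```

```text
(no output)
```

View pics/sc5.png

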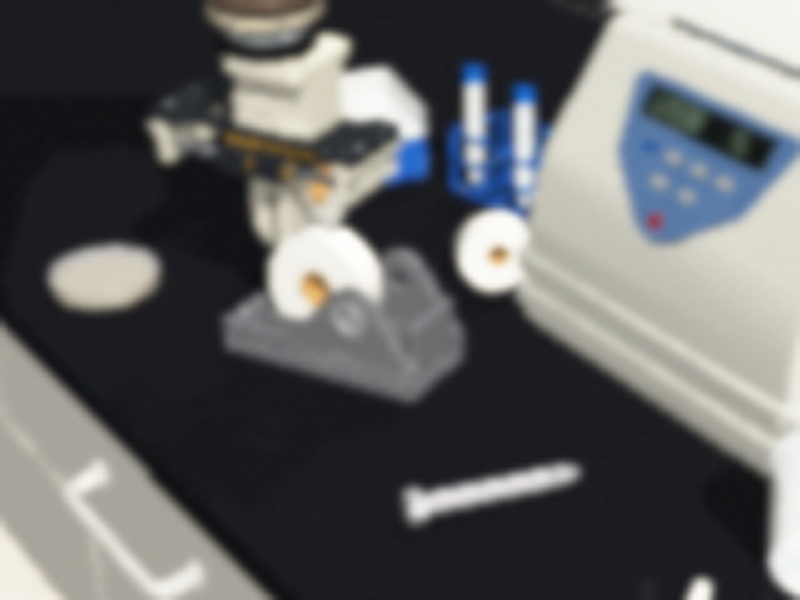

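View pics/s5.png

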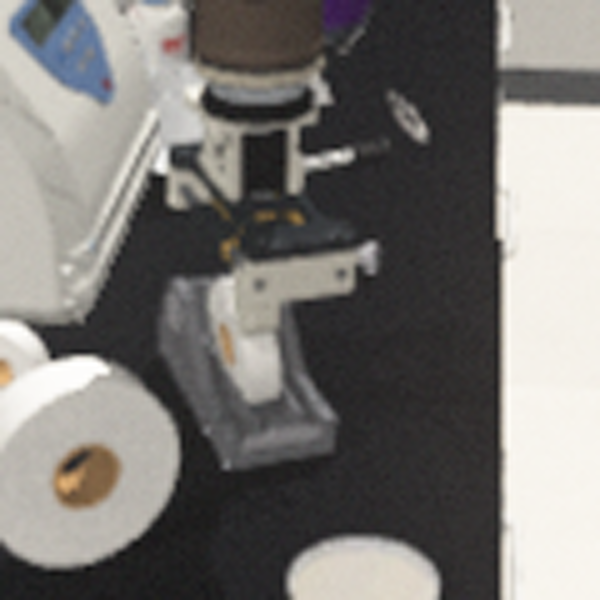

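```bash
python3 -m inch '[[[1,0,-12,6,0,0,0],[1,0,-25,16,0,0,0],[1,0,-36,24,0,0,0],[1,0,-36,24,0,0,0],[1,0,-36,24,0,0,0]]]'
python3 - <<'E'
from h import *
import cv2
c=camera('wrist');cv2.imwrite("pics/w6.png",c["img"][:,:,::-1]); s=env.get_state()
a=camera('scene')['img'][110:230,150:310,::-1];b=camera('side')['img'][160:280,210:330,::-1]
cv2.imwrite("pics/sc6.png",cv2.resize(a,None,fx=5,fy=5,interpolation=cv2.INTER_CUBIC))
cv2.imwrite("pics/s6.png",cv2.resize(b,None,fx=5,fy=5,interpolation=cv2.INTER_CUBIC))
print(s['time_s'],s['eef_pos'],s['orientation'],s['contact_force'],s['grip_width'])
E
```

```text
time_s: 4.43
eef_pos: [0.4818, 0.3435, 0.0992]
orientation: [-90.0, -0.1, 25.2]
contact_force: [0.6, -0.1, -0.7]
grip_width: 0.004
4.4833 [0.48164438 0.34252871 0.09839914] [-9.00323079e+01  2.68561274e-02  2.51973085e+01] [ 0.34349045  0.21260351 -1.11115005] 0.0014303281491913227
```

View pics/w6.png

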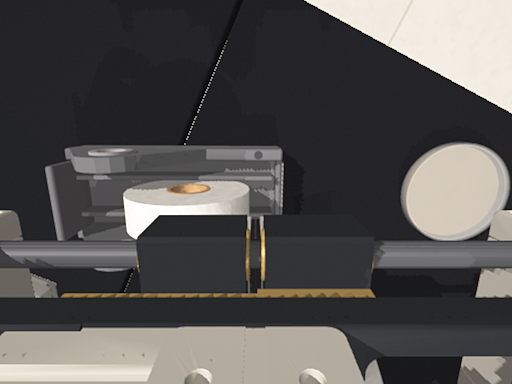

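View pics/s6.png

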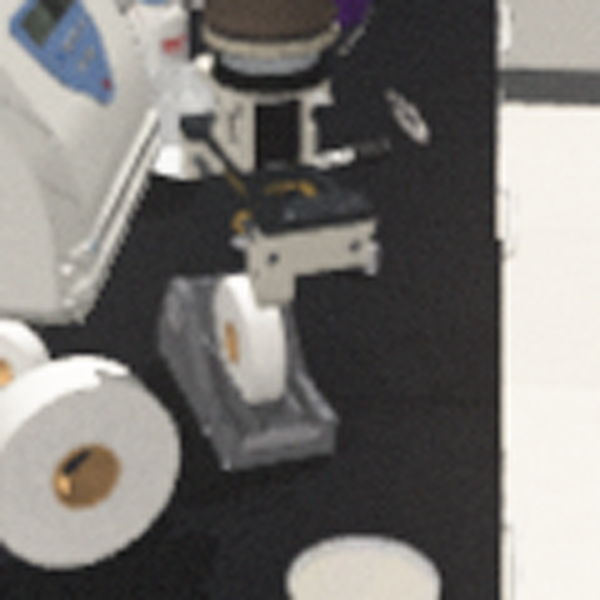

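View pics/sc6.png

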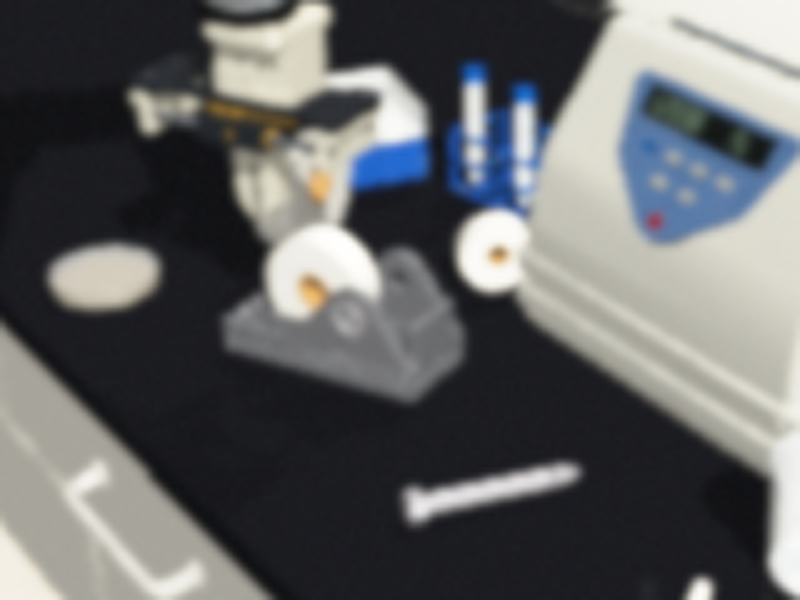

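```bash
cat >> h.py <<'E'
np.set_printoptions(precision=4,suppress=True)
yw=np.radians(25.2); X=np.array([np.sin(yw),-np.cos(yw),0]);Y=np.array([np.cos(yw),np.sin(yw),0]);O=np.array([.5085,.285,0])
def disp(p): p=np.asarray(p)-O; return np.array([p@X,p@Y,p[2]])
def w(x,y,z): return O+X*x+Y*y+np.array([0,0,z])
E
python3 - <<'E'
from h import *
c=camera('wrist')
for u,v,z in [(124,197,.059),(249,193,.059),(188,187,.06),(210,188,.059)]: print(u,disp(plane(c,u,v,z)))
for u,v,z in [(65,146,.086),(283,147,.03),(258,155,.03),(110,153,.086)]: print(u,disp(plane(c,u,v,z)))
print(disp(env.get_state()['eef_pos']))
E
```

```text
124 [ 0.0359 -0.0086  0.059 ]
249 [-0.0574 -0.0115  0.059 ]
188 [-0.0126 -0.0164  0.06  ]
210 [-0.0286 -0.0154  0.059 ]
65 [ 0.0563 -0.0489  0.086 ]
283 [-0.0847 -0.0426  0.03  ]
258 [-0.0644 -0.0361  0.03  ]
110 [ 0.0288 -0.0445  0.086 ]
[-0.0631 -0.0001  0.0979]
```

```bash
python3 -m inch '[[[1,0,0,-4,0,0,0],[1,0,0,-8,0,0,0],[1,0,0,-12,0,0,0],[1,0,0,-16,0,0,0],[1,0,0,-20,0,0,0],[1,0,0,-20,0,0,0]]]'
python3 - <<'E'
from h import *
import cv2
c=camera('wrist');cv2.imwrite("pics/w7.png",c["img"][:,:,::-1]); s=env.get_state()
print(s['time_s'],disp(s['eef_pos']),s['contact_force'],s['orientation'])
E
```

```text
time_s: 5.13
eef_pos: [0.4907, 0.3238, 0.0989]
orientation: [-90.0, 0.0, 25.1]
contact_force: [0.1, -0.9, 0.1]
grip_width: 0.004
5.1833 [-0.0434  0.0005  0.099 ] [-0.5305  0.243   0.0087] [-90.0141  -0.0079  25.1492]
```

View pics/w7.png

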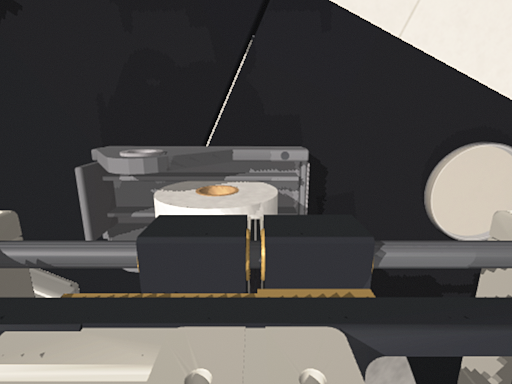

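```bash
python3 -m inch '[[[1,0,0,-4,0,0,0],[1,0,0,-8,0,0,0],[1,0,0,-11,0,0,0],[1,0,0,-11,0,0,0]]]'
python3 - <<'E'
from h import *
import cv2
c=camera('wrist');cv2.imwrite("pics/w8.png",c["img"][:,:,::-1]); s=env.get_state()
b=camera('side')['img'][160:280,210:330,::-1]
cv2.imwrite("pics/s8.png",cv2.resize(b,None,fx=5,fy=5,interpolation=cv2.INTER_CUBIC))
print(s['time_s'],disp(s['eef_pos']),s['contact_force'],s['orientation'])
E
```

```text
time_s: 5.52
eef_pos: [0.4952, 0.3143, 0.0989]
orientation: [-90.0, -0.0, 25.2]
contact_force: [0.4, 0.0, -1.0]
grip_width: 0.004
5.5667 [-0.0327  0.0004  0.099 ] [0.255  0.5987 0.0776] [-90.0106  -0.0039  25.1722]
```

View pics/w8.png

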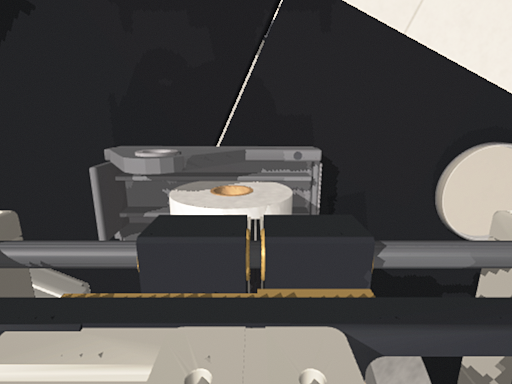

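View pics/s8.png

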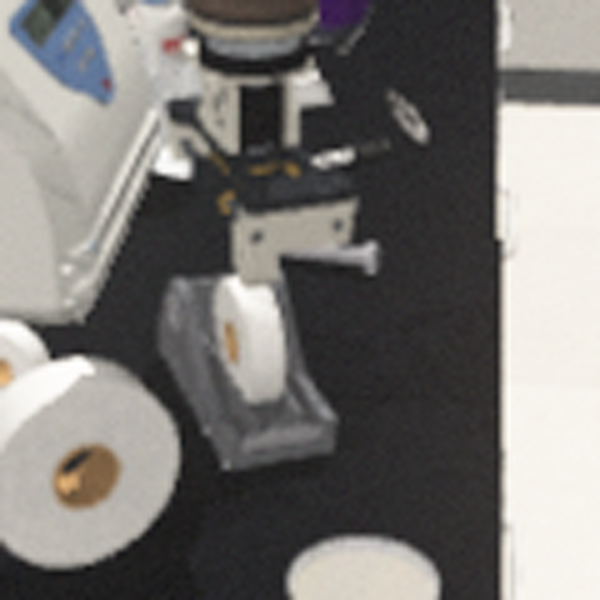

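Run:
```python
from h import *
import cv2
p=env.get_state()['eef_pos'];t=p-[0,0,.014];print(t)
b=camera('side');a=camera('scene')
print('side crop',(proj(b,t)-[210,160])*5,(proj(b,p)-[210,160])*5,'roll top',(proj(b,w(-.0115,0,.104))-[210,160])*5,(proj(b,w(-.0115,0,.059))-[210,160])*5,'corner far front',(proj(b,w(-.09,.04,.03))-[210,160])*5)
ia=a['img'][110:190,170:250,::-1]
cv2.imwrite("pics/sc8.png",cv2.resize(ia,None,fx=7,fy=7,interpolation=cv2.INTER_CUBIC))
print('scene crop',(proj(a,t)-[170,110])*7,(proj(a,p)-[170,110])*7,'roll top',(proj(a,w(-.0115,0,.104))-[170,110])*7)
```

```text
[0.4948 0.3151 0.0849]
side crop [253.008  317.7984] [252.8872 299.97  ] roll top [243.8921 280.2398] [244.3951 336.5043] corner far front [224.3083 435.6995]
scene crop [275.329  347.6015] [273.6017 325.4271] roll top [304.2266 325.6632]
```

View pics/sc8.png

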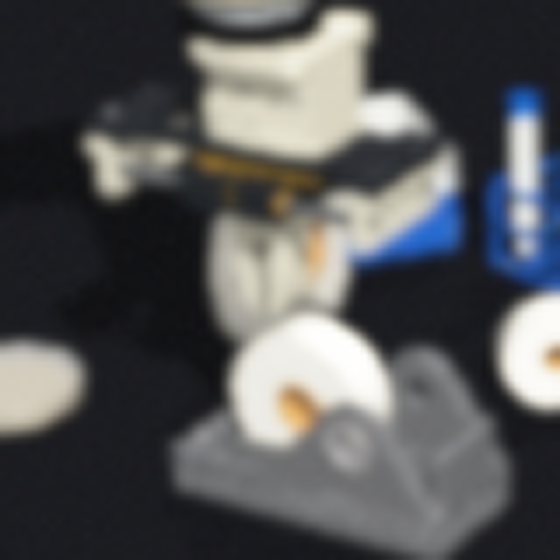

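Run:
```python
from h import *
import cv2
c=env.capture('wrist');H=np.linalg.inv(c['hand_eye']);f=192/np.tan(np.radians(c['fov_y']/2))
for x in(-.0095,0,.0095):
 for y in (-.03,-.005,0,.014):
  q=H@[x,y,0.002,1]; print(x,y,c['cx']-f*q[0]/q[2],c['cy']+f*q[1]/q[2])
i=c['img'][180:270,200:310,::-1]
cv2.imwrite('pics/w8z.png',cv2.resize(cv2.convertScaleAbs(i,alpha=1.5,beta=10),None,fx=7,fy=6,interpolation=cv2.INTER_CUBIC))
```

```text
-0.0095 -0.03 260.9474717047406 230.08939975033533
-0.0095 -0.005 260.14593405511886 214.38513362802655
-0.0095 0 260.0116456837627 211.75406530340845
-0.0095 0.014 259.67156841853426 205.09104220297786
0 -0.03 260.8781371571858 247.0836368087534
0 -0.005 260.0967116910678 229.25582891944205
0 0 259.9654663528222 226.26153608146524
0 0.014 259.6326747985965 218.6690731362841
0.0095 -0.03 260.8108961149794 263.5647454567271
0.0095 -0.005 260.04877434200375 243.7383050205404
0.0095 0 259.9204608111013 240.40025502931366
0.0095 0.014 259.59470181903134 231.92570216670612
```

View pics/w8z.png

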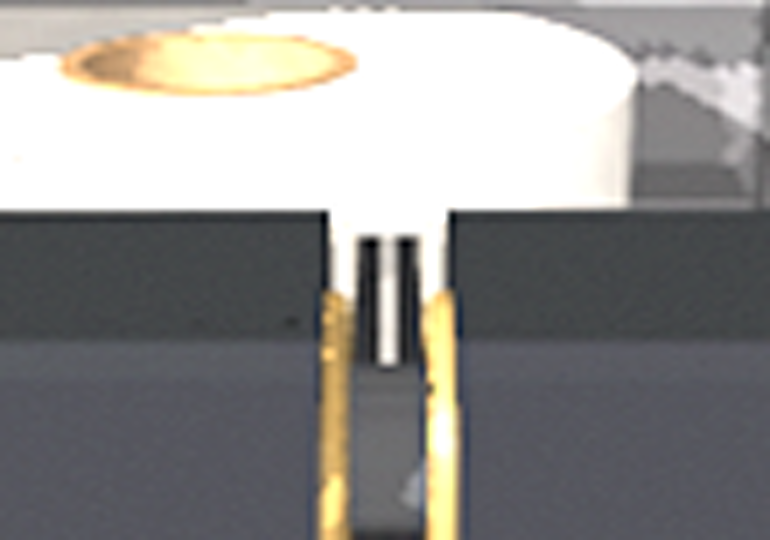

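```bash
python3 -m inch '[[[1,0,0,30,0,0,0],[1,0,0,60,0,0,0],[1,0,0,90,0,0,0],[1,0,0,95,0,0,0],[1,0,30,95,0,0,0],[1,0,55,95,0,0,0],[1,0,68,95,0,0,0],[1,0,68,95,0,0,0],[1,0,68,95,0,0,0]]]'
python3 - <<'E'
from h import *
import cv2
s=env.get_state()
c=env.capture('wrist')['img'][:,:,::-1]
cv2.imwrite("pics/w9.png",c)
b=camera('side')['img'][160:280,210:330,::-1]
cv2.imwrite("pics/s9.png",cv2.resize(b,None,fx=5,fy=5,interpolation=cv2.INTER_CUBIC))
print(s['time_s'],disp(s['eef_pos']),s['contact_force'],s['orientation'])
E
```

```text
time_s: 6.52
eef_pos: [0.4539, 0.401, 0.0306]
orientation: [-90.0, 0.1, 25.2]
contact_force: [0.8, -0.2, 1.6]
grip_width: 0.008
6.5167 [-0.1282 -0.      0.0306] [ 0.7607 -0.2371  1.5663] [-90.0228   0.0726  25.2325]
```

View pics/w9.png

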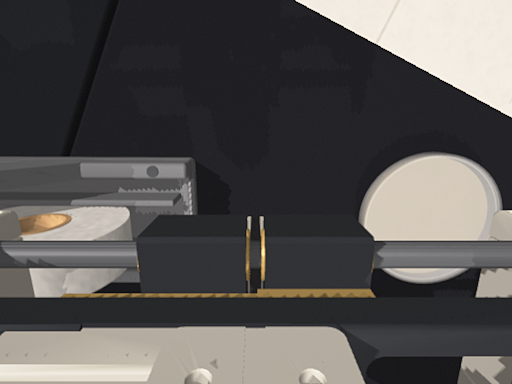

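View pics/s9.png

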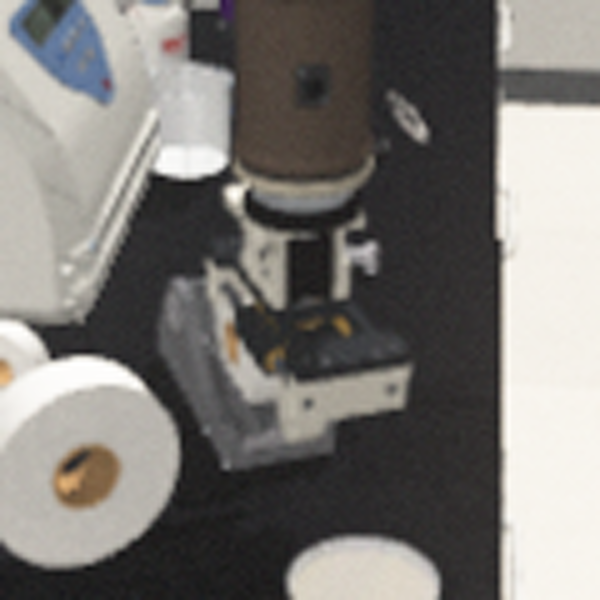

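```bash
python3 -m inch '[[[1,0,3,0,0,0,0],[1,0,6,0,0,0,0],[1,0,8,0,0,0,0],[1,0,8,0,0,0,0]]]'
python3 - <<'E'
from h import *
s=env.get_state();p=s['eef_pos'];print(s['contact_force'],p)
b=camera('side')
for y in (-.01,0,.01,.014): print((proj(b,p-[0,0,y]+[0,0,.008])-[210,160])*5)
E
```

```text
time_s: 6.95
eef_pos: [0.4542, 0.4011, 0.0228]
orientation: [-90.0, 0.0, 25.2]
contact_force: [0.4, 1.3, 0.1]
grip_width: 0.003
[0.4421 1.3177 0.0749] [0.4542 0.4011 0.0228]
[298.4538 440.3845]
[298.3949 453.3305]
[298.3364 466.1917]
[298.3131 471.3126]
```

```bash
python3 -m inch '[[[1,0,3,0,0,0,0],[1,0,6,0,0,0,0],[1,0,6,0,0,0,0]]]';python3 -m inch '[[[1,0,2,0,0,0,0],[1,0,4,0,0,0,0],[1,0,4,0,0,0,0]]]'
```

```text
time_s: 7.25
eef_pos: [0.454, 0.4009, 0.0163]
orientation: [-90.0, 0.0, 25.2]
contact_force: [-0.7, 0.3, 0.5]
grip_width: 0.006
time_s: 7.5
eef_pos: [0.4546, 0.4036, 0.0143]
orientation: [-89.9, -0.2, 25.3]
contact_force: [-1.0, 0.6, 1.7]
grip_width: 0.004
```

```bash
python3 -m inch '[[[1,0,2,0,0,0,0],[1,0,2,0,0,0,0],[1,0,2,0,0,0,0]]]'
python3 - <<'E'
from h import *
import cv2
s=env.get_state();print(s['contact_force'],s['wrist_torque'],s['eef_pos'],disp(s['eef_pos']))
b=camera('side')['img'][180:280,220:340,::-1]
cv2.imwrite("pics/s10.png",cv2.resize(cv2.convertScaleAbs(b,alpha=1.4,beta=20),None,fx=6,fy=6,interpolation=cv2.INTER_CUBIC))
b=camera('scene')['img'][110:210,130:250,::-1]
cv2.imwrite("pics/sc10.png",cv2.resize(cv2.convertScaleAbs(b,alpha=1.4,beta=20),None,fx=6,fy=6,interpolation=cv2.INTER_CUBIC))
E
```

```text
time_s: 7.75
eef_pos: [0.4541, 0.4008, 0.0105]
orientation: [-90.0, 0.0, 25.2]
contact_force: [0.7, -0.2, 0.1]
grip_width: 0.007
[ 0.7087 -0.2111  0.0531] [0.0312 0.0379 0.003 ] [0.4541 0.4008 0.0105] [-0.1279  0.0001  0.0105]
```

View pics/s10.png

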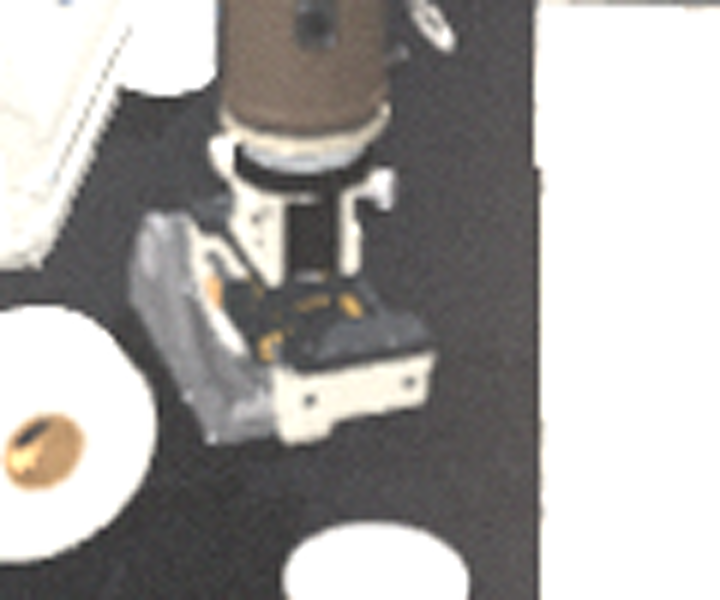

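View pics/sc10.png

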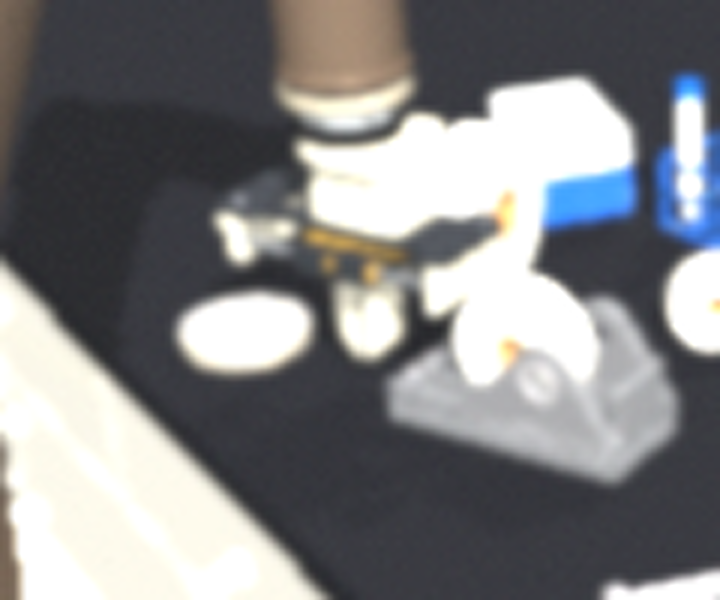

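```bash
for i in 1 2 3; do python3 -m inch '[[[1,0,2,0,0,0,0],[1,0,3,0,0,0,0],[1,0,3,0,0,0,0]]]' | egrep 'pos|force'; done
```

```text
eef_pos: [0.4541, 0.401, 0.0075]
contact_force: [0.3, -0.1, -0.9]
eef_pos: [0.4541, 0.4011, 0.0046]
contact_force: [0.2, -0.6, -0.3]
eef_pos: [0.4541, 0.4011, 0.0017]
contact_force: [-0.1, 0.4, -0.3]
```

```bash
for i in 1 2 3 ; do python3 -m inch '[[[1,0,1,0,0,0,0],[1,0,3,0,0,0,0],[1,0,3,0,0,0,0]]]' | egrep 'pos|force'; done;  python3 - <<'E'
from h import *
import cv2
b=camera('side')['img'][180:280,220:340,::-1]
cv2.imwrite("pics/s11.png",cv2.resize(cv2.convertScaleAbs(b,alpha=1.2,beta=20),None,fx=6,fy=6,interpolation=cv2.INTER_CUBIC))
E
```

```text
eef_pos: [0.4541, 0.4011, -0.0014]
contact_force: [1.2, 0.2, 0.2]
eef_pos: [0.4541, 0.401, -0.0044]
contact_force: [-0.5, -0.1, -0.3]
eef_pos: [0.4541, 0.4011, -0.0074]
contact_force: [-0.5, -0.6, 0.6]
```

View pics/s11.png

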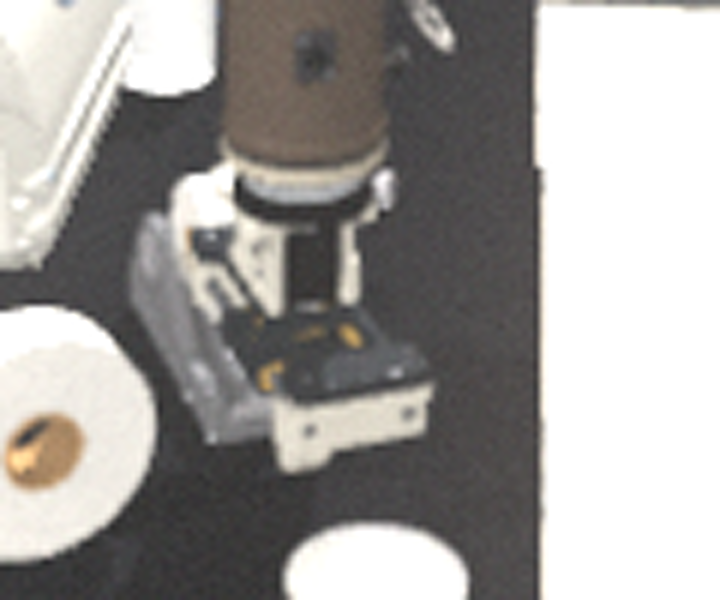

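```bash
for i in 1 2 3 4; do python3 -m inch '[[[1,0,1,0,0,0,0],[1,0,2,0,0,0,0],[1,0,2,0,0,0,0]]]' | egrep 'pos|force'; done
```

```text
eef_pos: [0.4542, 0.4011, -0.0092]
contact_force: [0.1, -0.5, 0.3]
eef_pos: [0.4542, 0.4011, -0.0113]
contact_force: [-0.4, 0.2, 0.1]
eef_pos: [0.4543, 0.4013, -0.0124]
contact_force: [-0.8, -1.1, 9.0]
eef_pos: [0.4544, 0.4014, -0.0126]
contact_force: [-6.9, -6.9, 28.5]
```

```bash
python3 -m inch '[[[1,0,-30,0,0,0,0],[1,0,-60,0,0,0,0],[1,0,-60,0,-7,0,0],[1,0,-60,0,-14,0,0],[1,0,-60,0,-21,0,0],[1,0,-60,0,-28,0,0],[1,0,-60,0,-30,0,0],[1,0,-60,0,-30,0,0],[1,0,-60,0,-30,0,0]]]';  python3 - <<'E'
from h import *
import cv2
s=env.get_state();print(disp(s['eef_pos']),Rt(s).T@X, s['joints'])
b=camera('side')['img'][160:280,220:340,::-1]
cv2.imwrite("pics/s12.png",cv2.resize(cv2.convertScaleAbs(b,alpha=1.2,beta=20),None,fx=5,fy=5,interpolation=cv2.INTER_CUBIC))
cv2.imwrite("pics/w12.png",camera('wrist')['img'][:,:,::-1])
E
```

```text
time_s: 11.15
eef_pos: [0.4538, 0.4016, 0.0443]
orientation: [-120.0, 0.0, 25.3]
contact_force: [0.2, -0.8, 0.1]
grip_width: 0.006
[-0.1288  0.0001  0.0443] [-0.0017  0.4997 -0.8662] [-67.8352  43.3564  10.0783  92.6993  19.6766  63.3962  44.0593]
```

View pics/s12.png

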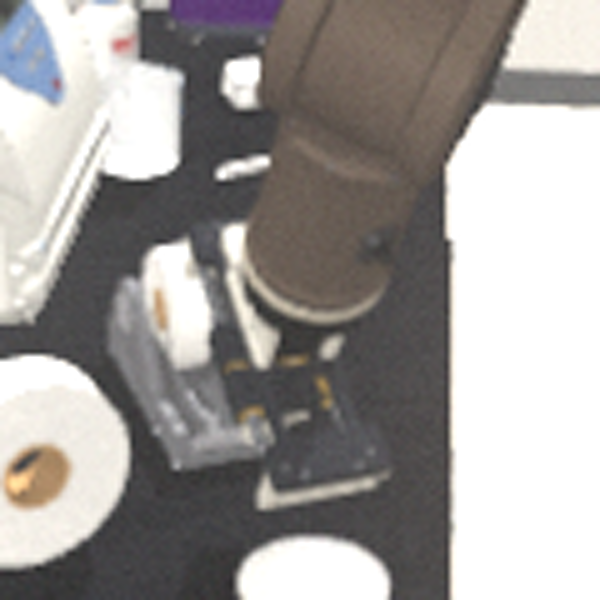

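View pics/w12.png

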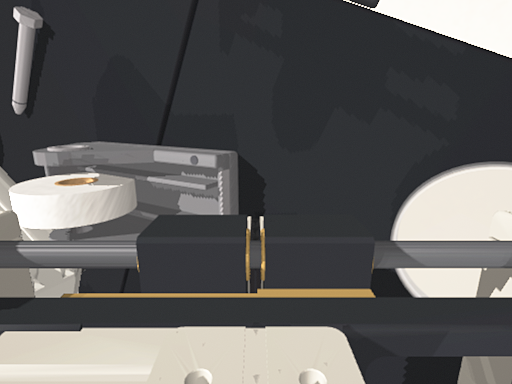

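Run:
```python
from h import *
import cv2
c=camera('wrist')
for u,v,z in [(10,192,.059),(136,187,.059),(76,182,.06)]: print(u,disp(plane(c,u,v,z)))
b=camera('side')
print([disp(plane(b,220+160/5,160+310/5,z)) for z in(.055,.059,.065)])
```

```text
10 [0.1786 0.014  0.059 ]
136 [-0.0341 -0.0165  0.059 ]
76 [ 0.0416 -0.0122  0.06  ]
[array([0.043 , 0.0092, 0.055 ]), array([0.0356, 0.0114, 0.059 ]), array([0.0246, 0.0147, 0.065 ])]
```

```bash
cat >> h.py <<'E'
def rel(pos,rpy):
    s=env.get_state();R=Rt(s);R2=Ro.from_euler('xyz',rpy,degrees=True).as_matrix()
    return (R.T@(np.array(pos)-s['eef_pos'])*1000).round(1), np.degrees(Ro.from_matrix(R.T@R2).as_rotvec()).round(1)
E
python3 - <<'E'
from h import *
print(rel([.517,.321,.284],[-90,0,-15.2]))
E
python3 -m inch '[[[0,0,-35,-20,0,0,0],[0,0,-69,-40,0,0,0],[0,0,-104,-60,5,0,0],[0,4,-120,-90,10,0,0],[0,10,-135,-120,15,0,0],[0,15,-150,-150,20,0,0],[0,23,-158,-180,25,0,0],[0,23,-158,-206,30,0,0],[0,23,-158,-206,30,0,0],[0,23,-158,-206,30,0,0],[0,23,-158,-206,30,0,0]]]'
python3 - <<'E'
from h import *
print(rel([.517,.321,.284],[-90,0,-13]))
E
```

```text
(array([  22.5, -157.9, -203. ]), array([28.7, 39.3, 10.6]))
time_s: 12.27
eef_pos: [0.5179, 0.3195, 0.2853]
orientation: [-90.0, -0.0, 25.0]
contact_force: [-0.4, 0.1, 0.7]
grip_width: 0.752
(array([-0.1,  1.3,  1.8]), array([-0., 38.,  0.]))
```

```bash
python3 -m inch '[[[0,0,0,0,0,7,0],[0,0,0,0,0,14,0],[0,0,0,0,0,21,0],[0,0,0,0,0,28,0],[0,0,0,0,0,35,0],[0,0,0,0,0,38,0],[0,0,0,0,0,38,0],[0,0,0,0,0,38,0],[0,0,0,0,0,38,0],[0,0,0,0,0,38,0]]]'
python3 - <<'E'
from h import *
import cv2,pickle
c=camera('wrist'); im=c['img'][:,:,::-1]
pickle.dump(c,open('c13.pkl','wb'))
s=env.get_state();print(s['eef_pos'],s['qd'])
cv2.imwrite('pics/w13.png',cv2.resize(cv2.convertScaleAbs(im[60:225,50:310],alpha=1.2,beta=20),None,fx=3,fy=3,interpolation=cv2.INTER_CUBIC))
E
```

```text
time_s: 13.1
eef_pos: [0.517, 0.3215, 0.2845]
orientation: [-90.0, 0.0, -12.6]
contact_force: [-0.2, 0.8, -0.6]
grip_width: 0.999
[0.5172 0.3213 0.2846] [ 0.2249  0.0672  0.1874 -0.123   0.0098 -0.0027 -0.2857]
```

View pics/w13.png

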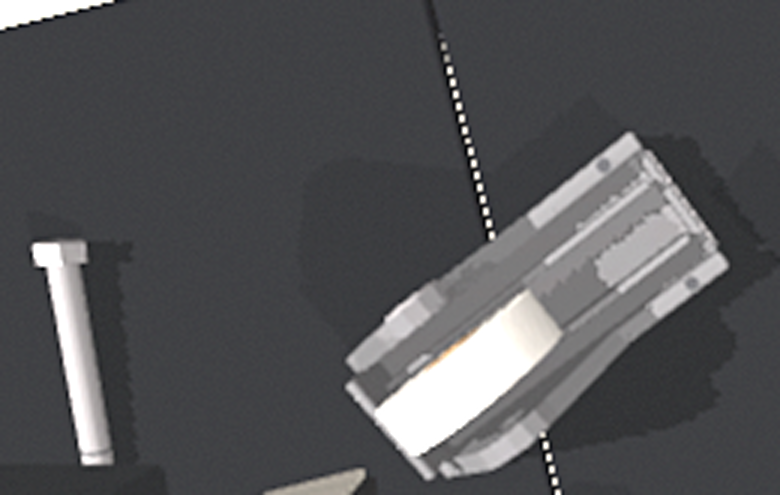

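Run:
```python
from h import *
import pickle
c=pickle.load(open('c13.pkl','rb'))
P=lambda u,v,z:plane(c,50+u/3,60+v/3,z)
A=P(630,132,.03);B=P(728,264,.03);C=P(347,384,.06);D=P(429,478,.06)
x=((C+D)-(A+B))/2
print(A,B,C,D,'w',np.linalg.norm(A-B),np.linalg.norm(C-D),'yaw',np.degrees(np.arctan2(x[1],x[0])),np.linalg.norm(x[:2]))
u=x[:2]/np.linalg.norm(x[:2]);print('O',(A+B)[:2]/2+.09*u,(C+D)[:2]/2-.09*u)
h=P(58,241,.012);t=P(97,458,.0085);s=P(56,262,.009)
print('spindle',h,t,np.linalg.norm(t-h),np.degrees(np.arctan2(*(t-s)[1::-1])))
for dz in (0,.005,.01,.02):
  z=-dz; h=P(58,241,.012+z);t=P(97,458,.0085+z);A=P(630,132,.03+z);B=P(728,264,.03+z);C=P(347,384,.06+z);D=P(429,478,.06+z)
  print(dz,np.linalg.norm((t-h)[:2]),np.linalg.norm(A-B),np.linalg.norm(C-D),np.linalg.norm(((C+D)-(A+B))[:2]/2))
  print(h+[0,0,dz],(A+B)/2,(C+D)/2)
```

```text
[0.4373 0.3454 0.03  ] [0.5075 0.3784 0.03  ] [0.5192 0.1918 0.06  ] [0.5723 0.2165 0.06  ] w 0.07760798364767128 0.05849010061782218 yaw -65.05352776695871 0.1739305223242589
O [0.5104 0.2803] [0.5078 0.2858]
spindle [0.4246 0.0546 0.012 ] [0.5376 0.0298 0.0085] 0.11569456426912303 -9.859846515646542
0 0.11564161102917167 0.07760798364767128 0.05849010061782218 0.1739305223242589
[0.4246 0.0546 0.012 ] [0.4724 0.3619 0.03  ] [0.5458 0.2042 0.06  ]
0.005 0.11693351537029659 0.07852086233896309 0.0592303451737848 0.17611745490329464
[0.4243 0.0514 0.012 ] [0.4726 0.3622 0.025 ] [0.5469 0.2025 0.055 ]
0.01 0.11822542484811473 0.07943374103025502 0.059970589729747434 0.1783043911350033
[0.424  0.0483 0.012 ] [0.4729 0.3625 0.02  ] [0.5481 0.2009 0.05  ]
0.02 0.1208092585546611 0.08125949841283875 0.061451078841672696 0.18267827403170214
[0.4233 0.0419 0.012 ] [0.4733 0.3631 0.01  ] [0.5504 0.1975 0.04  ]
```

Run:
```python
from h import *
import pickle
c=pickle.load(open('c13.pkl','rb'))
P=lambda u,v,z:plane(c,50+u/3,60+v/3,z)
h=P(58,241,.002);t=P(97,458,-.0015);s=P(67,268,0)
for q in (h,s):print(np.degrees(np.arctan2(*(t-q)[1::-1])))
d=(t-h)[:2];d/=np.linalg.norm(d);g=h[:2]+.026*d
print(h,t,g)
print(rel([g[0],g[1],.12],[-90,0,-11]))
a=camera('scene')
for k in [(257,165),(293,197),(317,228),(340,262)]:print(k,plane(a,*k,0))
```

```text
-12.36348547669641
-12.995642451608521
[0.424  0.0483 0.002 ] [ 0.5395  0.023  -0.0015] [0.4494 0.0427]
(array([  -4.9,  164.7, -286.7]), array([ 0. , -1.7, -0. ]))
(257, 165) [0.7165 0.2959 0.    ]
(293, 197) [0.6711 0.0078 0.    ]
(317, 228) [ 0.6094 -0.1805  0.    ]
(340, 262) [ 0.5493 -0.3345  0.    ]
```

```bash
python3 -m inch '[[[0,-1,0,-40,0,0,0],[0,-2,0,-80,0,0,0],[0,-3,0,-120,0,0,0],[0,-4,0,-160,0,0,0],[0,-5,20,-200,0,0,0],[0,-5,50,-240,0,0,0],[0,-5,90,-280,0,0,0],[0,-5,125,-287,0,0,0],[0,-5,160,-287,0,0,0],[0,-5,165,-287,0,0,0],[0,-5,165,-287,0,0,0],[0,-5,165,-287,0,0,0]]]'
python3 - <<'E'
from h import *
import cv2,pickle
c=camera('wrist'); im=c['img'][:,:,::-1]
pickle.dump(c,open('c14.pkl','wb'))
s=env.get_state();print(s['eef_pos'],s['orientation'])
cv2.imwrite('pics/w14.png',im)
E
```

```text
time_s: 14.2
eef_pos: [0.4489, 0.0421, 0.1198]
orientation: [-90.0, 0.1, -12.8]
contact_force: [-0.4, -0.2, 1.2]
grip_width: 0.999
[0.4499 0.0426 0.1207] [-89.972   -0.0553 -12.7669]
```

View pics/w14.png

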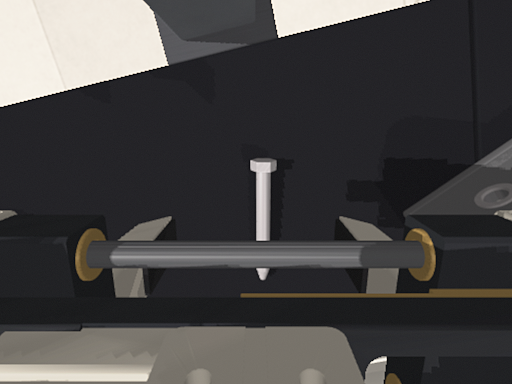

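Run:
```python
from h import *
import pickle
c=pickle.load(open('c14.pkl','rb'))
s=env.get_state();R=Rt(s)
for dz in (0,.01):
  h=plane(c,263.5,158.5,.015-dz);n=plane(c,262.5,279,.007-dz)
  print(dz,h,n,np.linalg.norm(n-h),R.T@(h-s['eef_pos']),R.T@(n-s['eef_pos']))
```

```text
0 [0.4239 0.055  0.015 ] [0.5531 0.0255 0.007 ] 0.13276486987723443 [-0.0282  0.1057  0.0063] [0.1044 0.1138 0.0061]
0.01 [0.4253 0.055  0.005 ] [ 0.559   0.0245 -0.003 ] 0.1373942332727275 [-0.0268  0.1157  0.0066] [0.1104 0.1238 0.0064]
```

```bash
python3 -m inch '[[[0,-1,30,6,0,0,0],[0,-1,60,6,0,0,0],[0,-1,90,6,0,0,0],[0,-1,112,6,0,0,0],[0,-1,118,6,0,0,0],[0,-1,122,6,0,0,0],[0,-1,122,6,0,0,0]]]'; python3 -m inch '[[[0,0,3,0,0,0,0],[0,0,6,0,0,0,0],[0,0,6,0,0,0,0]]]';python3 - <<'E'
from h import *
import cv2
cv2.imwrite('pics/w15.png',camera('wrist')['img'][:,:,::-1])
b=camera('side')['img'][150:240,210:330,::-1]
cv2.imwrite("pics/s15.png",cv2.resize(cv2.convertScaleAbs(b,alpha=1.2,beta=20),None,fx=6,fy=6,interpolation=cv2.INTER_CUBIC))
E
```

```text
time_s: 14.83
eef_pos: [0.4505, 0.0489, -0.0014]
orientation: [-89.9, -0.1, -12.8]
contact_force: [-0.0, -0.1, -0.3]
grip_width: 0.998
time_s: 15.08
eef_pos: [0.45, 0.0486, -0.0077]
orientation: [-90.0, -0.1, -12.8]
contact_force: [-0.2, -0.8, -0.1]
grip_width: 0.999
```

View pics/w15.png

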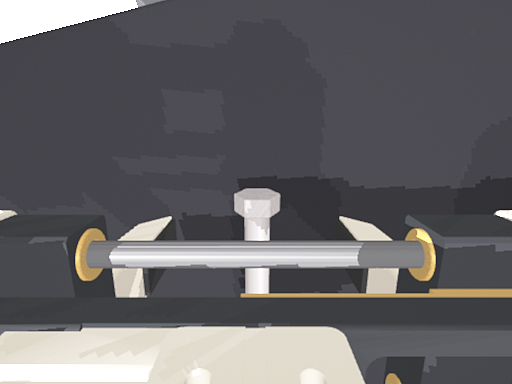

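View pics/s15.png

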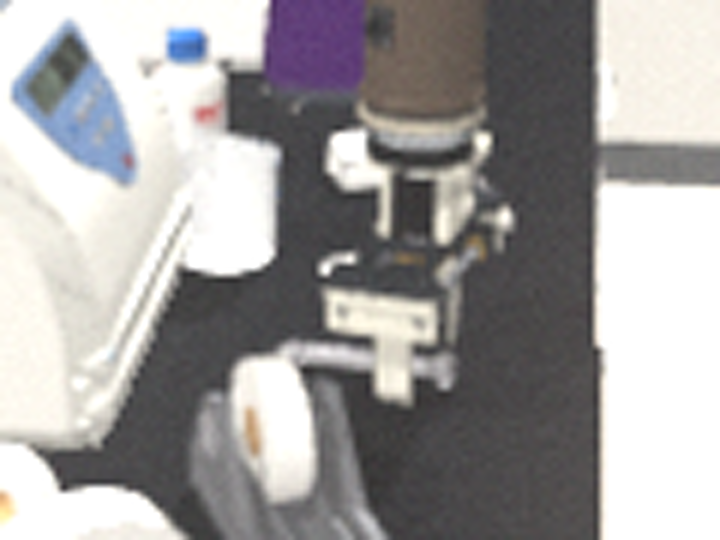

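Run:
```python
from h import *
s=env.get_state();R=Rt(s);b=camera('side');p=s['eef_pos']
for zz in(.046,.06):
  for y in (-.03,-.012,0,.014): 
    q=p+R@[0,y,zz]; print(zz,y,q,(proj(b,q)-[210,150])*6)
print(s)
```

```text
0.046 -0.03 [0.4599 0.0934 0.0223] [393.7636 375.0148]
0.046 -0.012 [0.4599 0.0934 0.0043] [393.4681 398.4579]
0.046 0 [ 0.4599  0.0934 -0.0077] [393.2725 413.9635]
0.046 0.014 [ 0.4599  0.0934 -0.0217] [393.046  431.9303]
0.06 -0.03 [0.463  0.107  0.0223] [387.5706 383.5187]
0.06 -0.012 [0.463  0.107  0.0043] [387.3022 407.1148]
0.06 0 [ 0.463   0.107  -0.0077] [387.1246 422.7206]
0.06 0.014 [ 0.463   0.107  -0.0217] [386.9189 440.8024]
{'time_s': 15.1833, 'joints': array([-22.756 ,  28.9382,  12.9121, 127.0125, -14.6576,  25.3362,
        79.1004]), 'qd': array([ 0.0501,  0.1989, -0.0315,  0.096 , -0.0865, -0.0047,  0.077 ]), 'joint_efforts': array([ -0.0092, -53.6736,   3.6927, -14.3562,   0.0027,   0.0499,
         0.0096]), 'eef_pos': array([ 0.4497,  0.0485, -0.0077]), 'orientation': array([-89.9688,  -0.0467, -12.7825]), 'contact_force': array([ 0.0205, -0.9418,  0.0417]), 'wrist_torque': array([-0.017 ,  0.005 , -0.0481]), 'grip_width': 1.0001671220083272}
```

```bash
python3 -m inch '[[[0.3,0,2,0,0,0,0],[0.8,0,2,0,0,0,0],[1,0,2,0,0,0,0],[1,0,2,0,0,0,0],[1,0,2,0,0,0,0],[1,0,2,0,0,0,0],[1,0,2,0,0,0,0],[1,0,2,0,0,0,0],[1,0,2,0,0,0,0],[1,0,2,0,0,0,0],[1,0,2,0,0,0,0],[1,0,2,0,0,0,0],[1,0,2,0,0,0,0],[1,0,2,0,0,0,0]]]' 40; python3 -m inch '[[[1,0,-10,0,0,0,0],[1,0,-25,0,0,0,0],[1,0,-25,0,0,0,0],[1,0,-25,0,0,0,0]]]';python3 - <<'E'
from h import *
import cv2
cv2.imwrite('pics/w16.png',camera('wrist')['img'][:,:,::-1])
b=camera('side')['img'][150:240,210:330,::-1]
cv2.imwrite("pics/s16.png",cv2.resize(cv2.convertScaleAbs(b,alpha=1.2,beta=20),None,fx=6,fy=6,interpolation=cv2.INTER_CUBIC))
E
```

```text
time_s: 16.4
eef_pos: [0.4494, 0.0485, -0.0102]
orientation: [-90.0, -0.0, -12.8]
contact_force: [-0.4, 0.0, 0.6]
grip_width: 0.139
time_s: 16.73
eef_pos: [0.4498, 0.0485, 0.0151]
orientation: [-90.0, -0.1, -12.8]
contact_force: [-0.1, -0.2, -2.0]
grip_width: 0.142
```

View pics/w16.png

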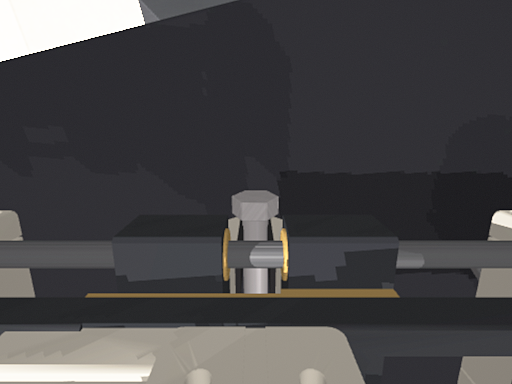

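View pics/s16.png

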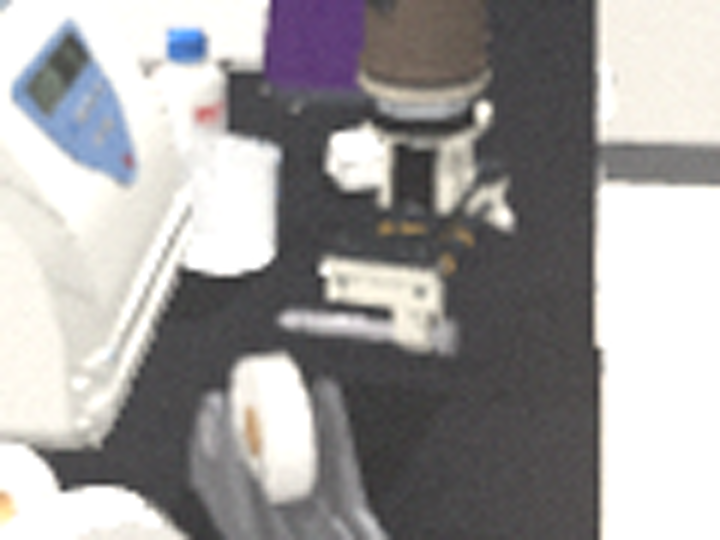

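Run:
```python
from h import *
s=env.get_state();R=Rt(s);b=camera('side');p=s['eef_pos']
for x in (-.037,.037):
  for y in (-.1,-.08,-.065,-.052): 
    q=p+R@[x,y,.095]; print(x,y,(proj(b,q)-[210,150])*6)
print('tip',(proj(b,p+R@[0,-.012,.02])-[210,150])*6,(proj(b,p+R@[0.05,-.0205,0])-[210,150])*6)
c=env.capture('wrist');H=np.linalg.inv(c['hand_eye']);f=192/np.tan(np.radians(c['fov_y']/2))
for x in (-.03,-.028,-.025,-.022):
 for y in (-.0315,-.0095):
  q=H@[x,y,0,1]; print(x,y,c['cx']-f*q[0]/q[2],c['cy']+f*q[1]/q[2])
import cv2
cv2.imwrite('pics/w16z.png',cv2.resize(c['img'][170:270,190:320,::-1],None,fx=6,fy=6,interpolation=cv2.INTER_CUBIC))
```

```text
-0.037 -0.1 [427.9941 286.4218]
-0.037 -0.08 [427.4918 314.6417]
-0.037 -0.065 [427.1188 335.5996]
-0.037 -0.052 [426.798  353.6216]
0.037 -0.1 [319.8597 271.7544]
0.037 -0.08 [319.9624 299.5765]
0.037 -0.065 [320.0387 320.2426]
0.037 -0.052 [320.1043 338.0159]
tip [405.9806 354.3275] [347.2702 322.2404]
-0.03 -0.0315 256.713158911745 191.06129286503102
-0.03 -0.0095 256.5341584624952 181.46767260632234
-0.028 -0.0315 256.71215910519743 194.98221257623712
-0.028 -0.0095 256.5338217466034 184.911388709181
-0.025 -0.0315 256.7106721739323 200.8134787555018
-0.025 -0.0095 256.53332042362 190.0386015094333
-0.022 -0.0315 256.7092003689445 206.58542454049632
-0.022 -0.0095 256.5328235484172 195.12032523720887
```

View pics/w16z.png

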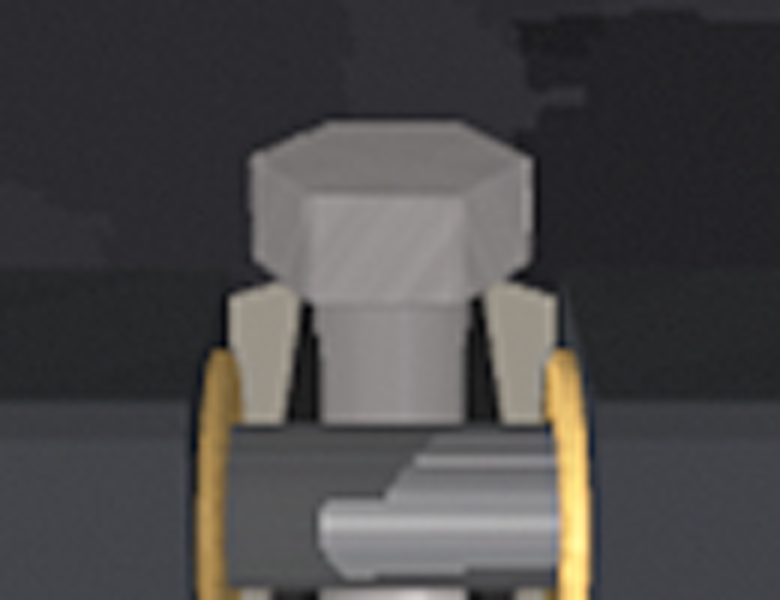

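Run:
```python
from h import *
print(w(.035,.05,.2),rel(w(.035,.05,.2),[-90,0,25.2]))
```

```text
[0.5686 0.2746 0.2   ] (array([  66.5, -186. ,  247.1]), array([  0. , -38. ,  -0.1]))
```

```bash
python3 -m inch '[[[1,0,-40,0,0,0,0],[1,0,-80,0,0,0,0],[1,0,-120,10,0,0,0],[1,10,-155,35,0,-6,0],[1,20,-186,70,0,-12,0],[1,30,-186,105,0,-18,0],[1,40,-186,140,0,-24,0],[1,50,-186,175,0,-30,0],[1,60,-186,210,0,-36,0],[1,66,-186,235,0,-38,0],[1,66,-186,247,0,-38,0],[1,66,-186,247,0,-38,0],[1,66,-186,247,0,-38,0],[1,66,-186,247,0,-38,0]]]'
python3 - <<'E'
from h import *
import cv2,pickle
c=camera('wrist'); im=c['img'][:,:,::-1]
pickle.dump(c,open('c17.pkl','wb'))
s=env.get_state();print(s['eef_pos'],s['orientation'],s['grip_width'])
cv2.imwrite('pics/w17.png',im)
cv2.imwrite('pics/w17z.png',cv2.resize(cv2.convertScaleAbs(im[100:230,130:390],alpha=1.3,beta=20),None,fx=3,fy=3,interpolation=cv2.INTER_CUBIC))
E
```

```text
time_s: 18.1
eef_pos: [0.568, 0.2727, 0.2003]
orientation: [-90.1, 0.1, 25.1]
contact_force: [-0.2, -0.9, -1.7]
grip_width: 0.138
[0.5681 0.2726 0.2006] [-90.0463   0.0527  25.0729] 0.13317714561642438
```

View pics/w17.png

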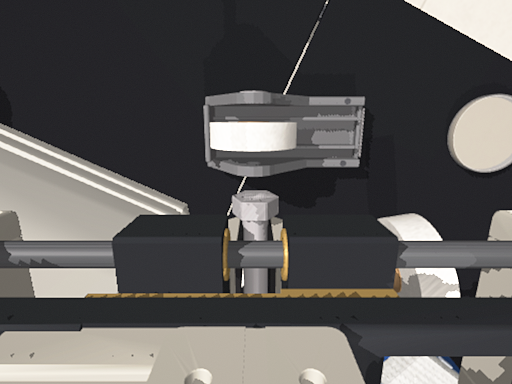

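View pics/w17z.png

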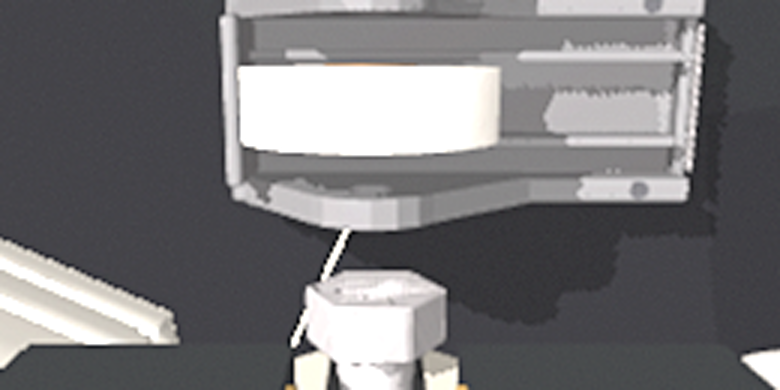

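Run:
```python
import pickle,cv2
im=pickle.load(open('c17.pkl','rb'))['img'][:,:,::-1]
a=cv2.resize(cv2.convertScaleAbs(im[85:125,195:315],alpha=1.6,beta=0),None,fx=6.5,fy=6.5,interpolation=cv2.INTER_CUBIC)
b=cv2.resize(cv2.convertScaleAbs(im[145:190,195:315],alpha=1.6,beta=0),None,fx=6.5,fy=6.5,interpolation=cv2.INTER_CUBIC)
cv2.imwrite('pics/w17y.png',cv2.vconcat([a,b]))
```

```text
(no output)
```

View pics/w17y.png

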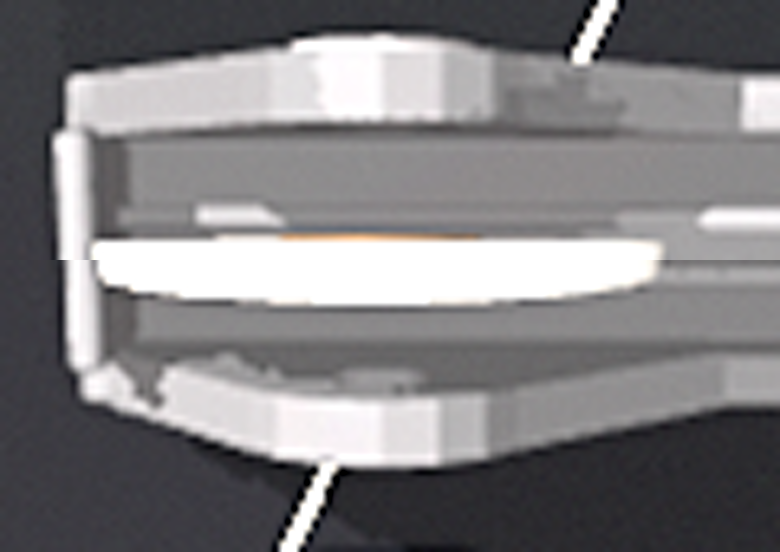

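Run:
```python
from h import *
import pickle
c=pickle.load(open('c17.pkl','rb'))
s=env.get_state();R=Rt(s)
for u,v,z in [(253.8,90.7,.0765),(253.8,176.5,.0765),(253.8,133,.059)]:
  p=plane(c,u,v,z); print(p,R.T@(p-s['eef_pos']))
```

```text
[0.4869 0.2321 0.0765] [-0.0907  0.1242 -0.0021]
[0.5629 0.2675 0.0765] [-0.0068  0.1241 -0.0023]
[0.5238 0.2492 0.059 ] [-0.0499  0.1417 -0.0023]
```

```bash
python3 -m inch '[[[1,-40,0,-2,0,0,0],[1,-80,0,-2,0,0,0],[1,-120,0,-2,0,0,0],[1,-160,0,-2,0,0,0],[1,-195,0,-2,0,0,0],[1,-211,20,-2,0,0,-2],[1,-211,50,-2,0,0,-2],[1,-211,85,-2,0,0,-2],[1,-211,120,-2,0,0,-2],[1,-211,145,-2,0,0,-2],[1,-211,158,-2,0,0,-2],[1,-211,158,-2,0,0,-2],[1,-211,158,-2,0,0,-2],[1,-211,158,-2,0,0,-2]]]'
python3 - <<'E'
from h import *
import cv2
s=env.get_state();R=Rt(s);p=s['eef_pos'];print(p,s['orientation'],s['grip_width'])
cv2.imwrite('pics/w18.png',camera('wrist')['img'][:,:,::-1])
b=camera('side');a=camera('scene')
cv2.imwrite("pics/s18.png",cv2.resize(cv2.convertScaleAbs(b['img'][160:260,220:330,::-1],alpha=1.2,beta=20),None,fx=6,fy=6,interpolation=cv2.INTER_CUBIC))
cv2.imwrite("pics/sc18.png",cv2.resize(cv2.convertScaleAbs(a['img'][120:220,160:270,::-1],alpha=1.2,beta=20),None,fx=6,fy=6,interpolation=cv2.INTER_CUBIC))
bn=np.array([.487,.2315,.062])
print('scene bore',(proj(a,bn)-[160,120])*6,'nose',(proj(a,p+R@[.105,-.0205,0])-[160,120])*6)
E
```

```text
time_s: 19.32
eef_pos: [0.379, 0.1828, 0.0439]
orientation: [-90.0, -2.1, 25.1]
contact_force: [0.3, -0.1, -1.2]
grip_width: 0.136
[0.379  0.1828 0.0439] [-89.9912  -2.0924  25.1494] 0.13566039890038062
scene bore [353.3196 320.699 ] nose [337.8593 321.1135]
```

View pics/sc18.png

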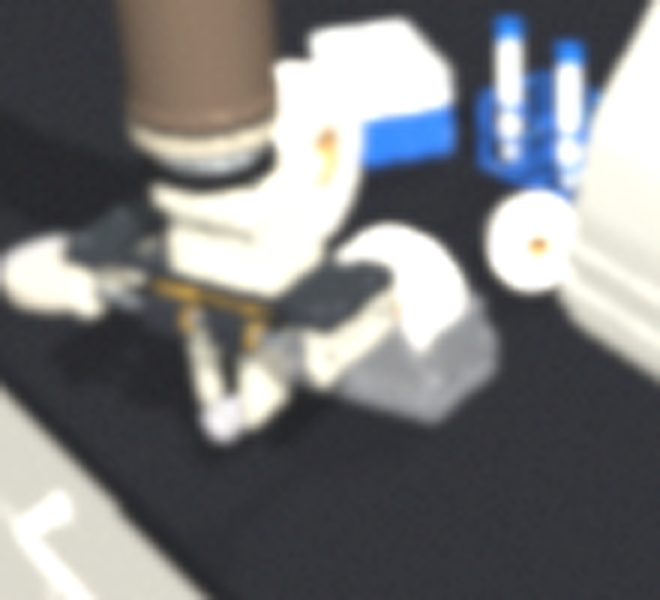

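View pics/s18.png

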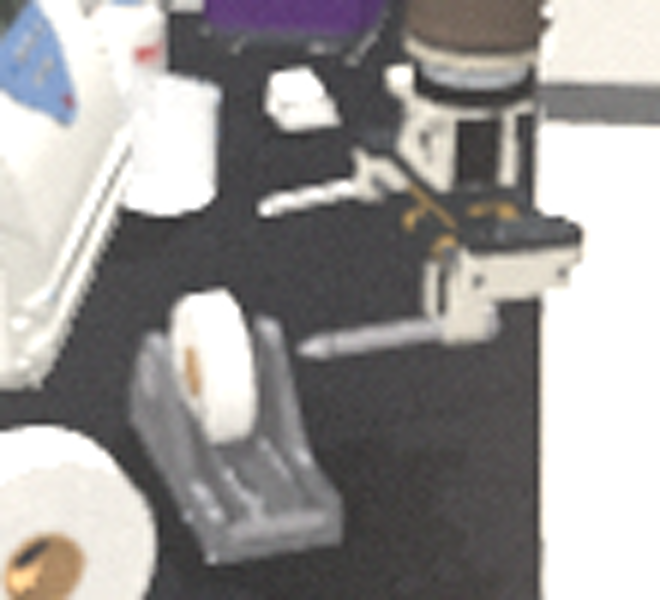

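View pics/w18.png

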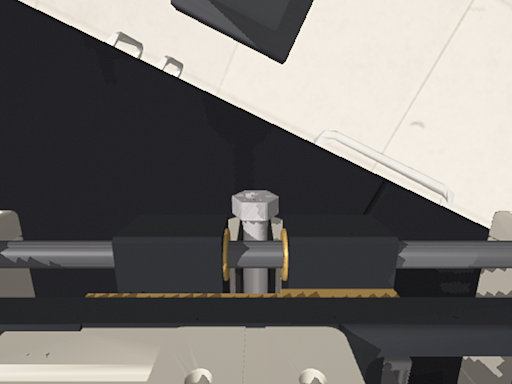

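```bash
python3 - <<'E'
from h import *
s=env.get_state();p=s['eef_pos'];print(p)
b=camera('side')
yw=np.radians(25.15);d=np.array([np.cos(yw),np.sin(yw),0])
for zz in(.058,.062,.066):
  for t in (.105,.095,.03,.012):
    q=np.array([p[0],p[1],zz])+d*t; print(zz,t,(proj(b,q)-[220,160])*6)
E
python3 - <<'E'
import cv2
a=cv2.imread('pics/s18.png')
cv2.imwrite('pics/s18z.png',cv2.resize(a[270:410,240:520],None,fx=2.8,fy=2.8,interpolation=cv2.INTER_CUBIC))
E
```

```text
[0.3792 0.1833 0.044 ]
0.058 0.105 [293.5831 356.5086]
0.058 0.095 [308.6605 354.162 ]
0.058 0.03 [405.1661 339.142 ]
0.058 0.012 [431.4405 335.0526]
0.062 0.105 [293.6029 350.7866]
0.062 0.095 [308.6978 348.4491]
0.062 0.03 [405.3139 333.4875]
0.062 0.012 [431.6179 329.4142]
0.066 0.105 [293.6228 345.0513]
0.066 0.095 [308.7352 342.7229]
0.066 0.03 [405.4621 327.82  ]
0.066 0.012 [431.7957 323.7628]
```

View pics/s18z.png

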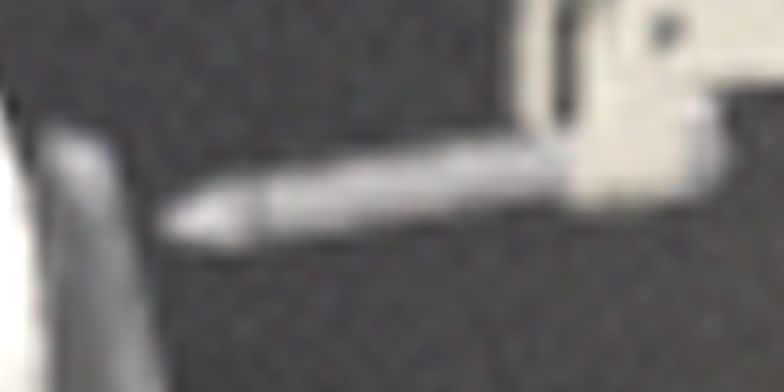

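Run:
```python
from h import *
b=camera('side')
bm=np.array([.525,.2498,0]);yw=np.radians(25.1);Y=np.array([np.cos(yw),np.sin(yw),0]);X=np.array([np.sin(yw),-np.cos(yw),0])
P=lambda x,y,z:((proj(b,bm+X*x+Y*y+[0,0,z])-[220,160])*6).round(1)
print('core',P(0,.0125,.059),'rolltop',P(0,0,.104),'front corners',P(-.125,-.04,.03),P(-.125,.04,.03),P(-.125,.04,0),P(-.125,-.04,0))
```

```text
core [188.9 369.9] rolltop [207.3 301.2] front corners [339.3 496.2] [206.8 519.4] [207.5 564.6] [338.7 540.8]
```

```bash
python3 -m inch '[[[1,5,1,0,0,0,0],[1,10,1.5,0,0,0,0],[1,14,1.5,0,0,0,0],[1,18,1.7,0,0,0,0],[1,22,1.8,0,0,0,0],[1,26,2,0,0,0,0],[1,30,2.1,0,0,0,0],[1,30,2.1,0,0,0,0]]]'
python3 - <<'E'
from h import *
import cv2
s=env.get_state();print(s['contact_force'],s['wrist_torque'])
b=camera('side')
cv2.imwrite("pics/s19.png",cv2.resize(cv2.convertScaleAbs(b['img'][190:250,230:310,::-1],alpha=1.2,beta=20),None,fx=8,fy=8,interpolation=cv2.INTER_CUBIC))
E
```

```text
time_s: 20.23
eef_pos: [0.4065, 0.1962, 0.0417]
orientation: [-90.0, -2.0, 25.2]
contact_force: [-0.1, -0.3, -1.1]
grip_width: 0.14
[-0.1021 -0.3444 -1.0868] [0.0248 0.0401 0.0307]
```

View pics/s19.png

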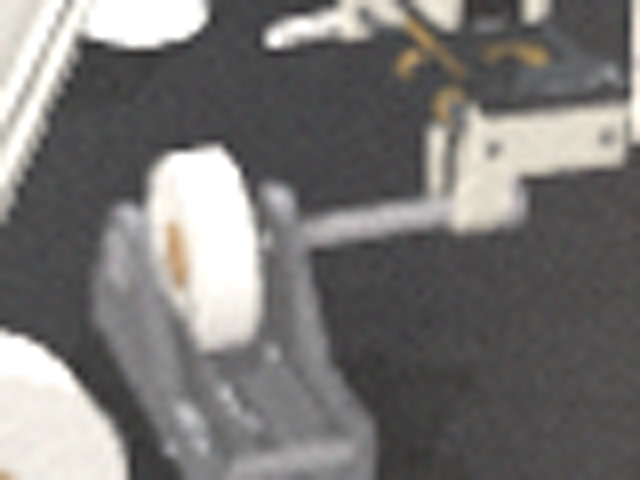

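```bash
python3 -m inch '[[[1,4,0.1,0,0,0,0],[1,8,0.3,0,0,0,0],[1,12,0.4,0,0,0,0],[1,16,0.6,0,0,0,0],[1,20,0.7,0,0,0,0],[1,24,0.8,0,0,0,0],[1,28,1,0,0,0,0],[1,32,1.1,0,0,0,0],[1,36,1.2,0,0,0,0],[1,40,1.4,0,0,0,0],[1,40,1.4,0,0,0,0]]]'
```

```text
time_s: 21.2
eef_pos: [0.4427, 0.2133, 0.0418]
orientation: [-90.0, -2.1, 25.2]
contact_force: [-0.4, -0.6, -1.8]
grip_width: 0.135
```

```bash
python3 -m inch '[[[1,4,0.1,0,0,0,0],[1,8,0.3,0,0,0,0],[1,11,0.4,0,0,0,0],[1,14,0.5,0,0,0,0],[1,17,0.6,0,0,0,0],[1,20,0.7,0,0,0,0],[1,20,0.7,0,0,0,0]]]';python3 -m inch '[[[1,3,0.1,0,0,0,0],[1,6,0.2,0,0,0,0],[1,9,0.3,0,0,0,0],[1,12,0.4,0,0,0,0],[1,12,0.4,0,0,0,0]]]'
python3 - <<'E'
from h import *
import cv2
s=env.get_state();print(s['contact_force'],s['wrist_torque'],s['grip_width'])
b=camera('side')
cv2.imwrite("pics/s20.png",cv2.resize(cv2.convertScaleAbs(b['img'][180:250,220:310,::-1],alpha=1.2,beta=20),None,fx=8,fy=8,interpolation=cv2.INTER_CUBIC))
cv2.imwrite('pics/w20.png',camera('wrist')['img'][:,:,::-1])
E
```

```text
time_s: 21.78
eef_pos: [0.4606, 0.2217, 0.0418]
orientation: [-90.0, -2.0, 25.2]
contact_force: [0.3, 0.2, -1.3]
grip_width: 0.141
time_s: 22.2
eef_pos: [0.4715, 0.2267, 0.0418]
orientation: [-90.0, -2.0, 25.2]
contact_force: [0.3, 0.3, -0.4]
grip_width: 0.143
[ 0.2521  0.2551 -0.4204] [-0.0522 -0.0358 -0.0339] 0.1433181652472034
```

View pics/s20.png

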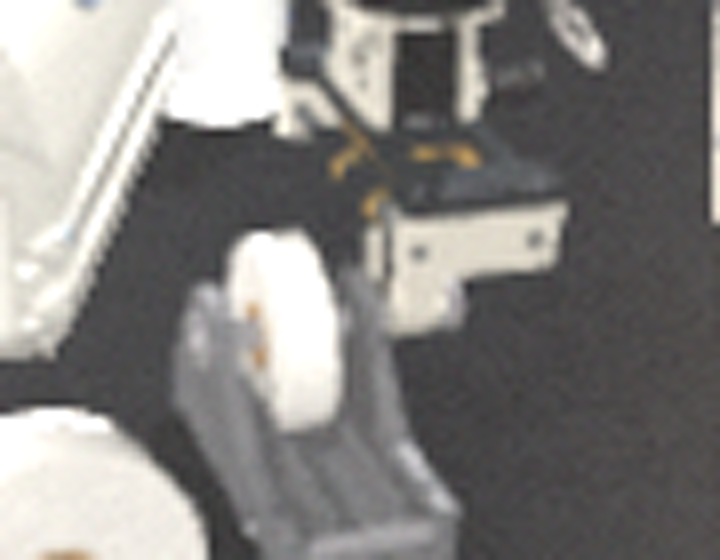

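View pics/w20.png

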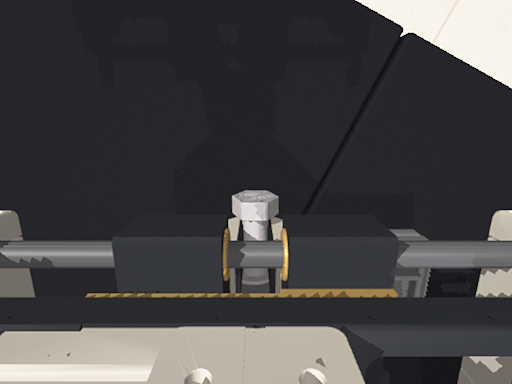

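```bash
python3 -m inch '[[[1,2,0.1,0,0,0,0],[1,4,0.2,0,0,0,0],[1,4,0.2,0,0,0,0],[0.5,4,0.2,0,0,0,0],[0.5,4,0.2,0,0,0,0],[0.5,4,0.2,0,0,0,0],[0.5,4,0.2,0,0,0,0],[0.5,4,0.2,0,0,0,0],[0.5,4,0.2,0,0,0,0],[0.5,4,0.2,0,0,0,0]]]'
python3 - <<'E'
from h import *
import cv2
s=env.get_state();print(s['contact_force'],s['grip_width'])
cv2.imwrite('pics/w21.png',camera('wrist')['img'][:,:,::-1])
E
```

```text
time_s: 23.13
eef_pos: [0.4744, 0.2282, 0.0417]
orientation: [-90.0, -2.0, 25.2]
contact_force: [0.0, -0.2, -0.2]
grip_width: 0.492
[ 0.0459 -0.1556 -0.2107] 0.4918379889783562
```

View pics/w21.png

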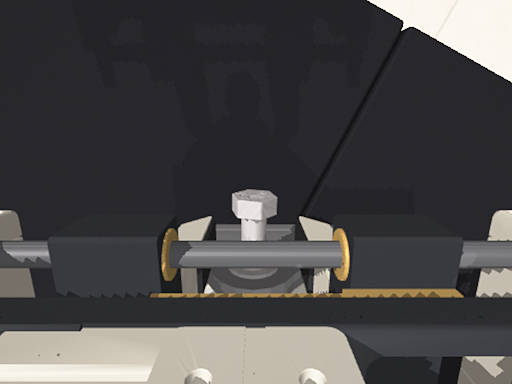

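```bash
python3 -m inch '[[[0.5,0,-25,0,0,0,0],[0.5,0,-50,0,0,0,0],[0.5,0,-58,0,0,0,0],[0.5,-20,-58,0,0,0,1],[1,-45,-59,0,0,0,2],[1,-52,-59,0,0,0,2],[1,-52,-59,0,0,0,2],[1,-52,-59,0,0,0,2],[1,-52,-59,0,0,0,2],[1,-52,-59,0,0,0,2],[1,-52,-59,0,0,0,2],[1,-52,-59,0,0,0,2]]]'
python3 - <<'E'
from h import *
import cv2
s=env.get_state();print(s['eef_pos'],s['grip_width'],rel([.4285,.2067,.038],[-90,0,25.15]))
b=camera('side')
cv2.imwrite("pics/s22.png",cv2.resize(cv2.convertScaleAbs(b['img'][180:250,220:310,::-1],alpha=1.2,beta=20),None,fx=8,fy=8,interpolation=cv2.INTER_CUBIC))
E
```

```text
time_s: 24.18
eef_pos: [0.4259, 0.2053, 0.0987]
orientation: [-90.0, -0.0, 25.2]
contact_force: [1.0, 0.1, -0.5]
grip_width: 0.008
[0.4259 0.2053 0.0987] 0.007760545273237608 (array([ 2.9, 60.7,  0.1]), array([0. , 0.1, 0. ]))
```

View pics/s22.png

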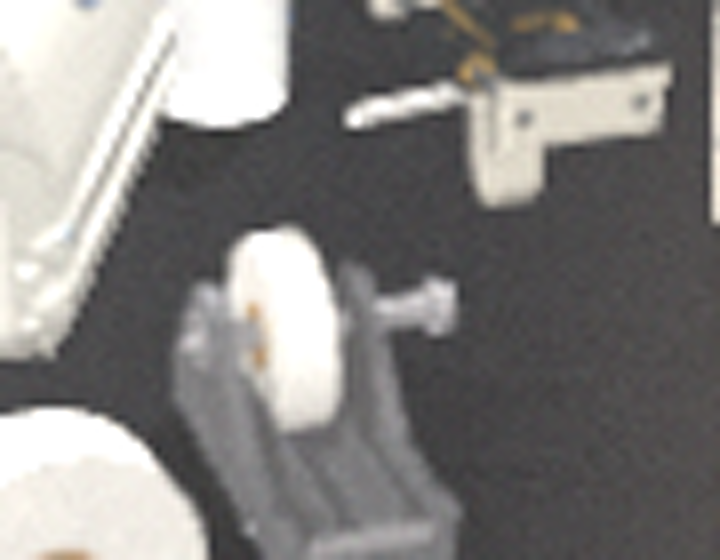

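```bash
python3 -m inch '[[[1,0,30,0,0,0,0],[1,0,55,0,0,0,0],[1,0,60,0,0,0,0],[1,0,60,0,0,0,0],[1,7,60,0,0,0,0],[1,13,60,0,0,0,0],[1,17,60,0,0,0,0],[1,20,60,0,0,0,0],[1,23,60,0,0,0,0],[1,26,60,0,0,0,0],[1,29,60,0,0,0,0],[1,32,60,0,0,0,0],[1,32,60,0,0,0,0]]]'
python3 - <<'E'
from h import *
import cv2
b=camera('side')
cv2.imwrite("pics/s23.png",cv2.resize(cv2.convertScaleAbs(b['img'][180:250,220:310,::-1],alpha=1.2,beta=20),None,fx=8,fy=8,interpolation=cv2.INTER_CUBIC))
cv2.imwrite('pics/w23.png',camera('wrist')['img'][:,:,::-1])
E
```

```text
time_s: 25.32
eef_pos: [0.4551, 0.2191, 0.0389]
orientation: [-90.0, -0.0, 25.2]
contact_force: [0.0, 0.7, 0.4]
grip_width: 0.005
```

View pics/s23.png

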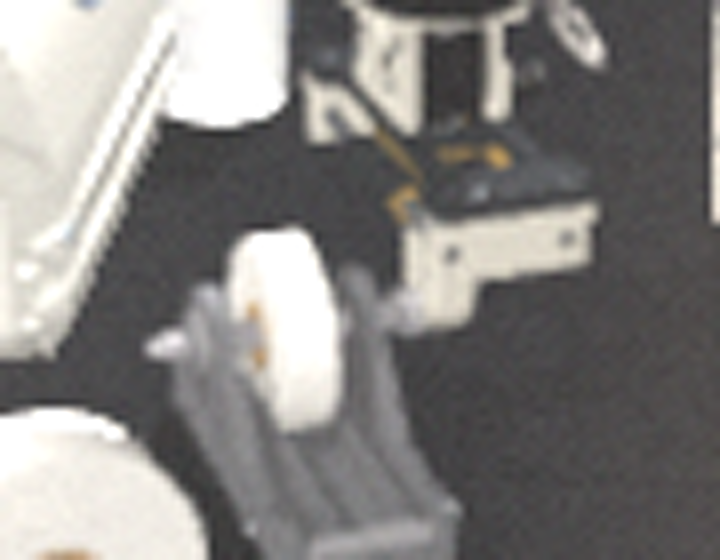

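View pics/w23.png

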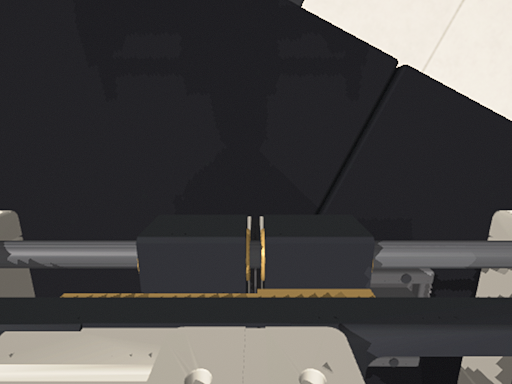

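```bash
python3 -m inch '[[[1,3,0,0,0,0,0],[1,6,0,0,0,0,0],[1,9,0,0,0,0,0],[1,11,0,0,0,0,0],[1,11,0,0,0,0,0]]]'; for i in 1 2; do python3 -m inch '[[[1,1,0,0,0,0,0],[1,2,0,0,0,0,0],[1,2,0,0,0,0,0]]]'|egrep 'time|pos|force'; done
```

```text
time_s: 25.83
eef_pos: [0.465, 0.2238, 0.0388]
orientation: [-90.0, -0.0, 25.2]
contact_force: [0.2, 0.1, 0.2]
grip_width: 0.004
time_s: 26.08
eef_pos: [0.4662, 0.2243, 0.0388]
contact_force: [-1.2, -0.6, 0.8]
time_s: 26.33
eef_pos: [0.4671, 0.2247, 0.0386]
contact_force: [-3.4, -2.2, 3.0]
```

```bash
for i in 1 2 3; do python3 -m inch '[[[1,1,0,0,0,0,0],[1,2,0,0,0,0,0],[1,2,0,0,0,0,0]]]'|egrep 'time|pos|force'; done;  python3 - <<'E'
from h import *
import cv2
b=camera('side')
cv2.imwrite("pics/s24.png",cv2.resize(cv2.convertScaleAbs(b['img'][180:250,220:310,::-1],alpha=1.2,beta=20),None,fx=8,fy=8,interpolation=cv2.INTER_CUBIC))
E
```

```text
time_s: 26.58
eef_pos: [0.4671, 0.2247, 0.0384]
contact_force: [-10.6, -3.9, 9.3]
time_s: 26.83
eef_pos: [0.4671, 0.2247, 0.0382]
contact_force: [-16.1, -6.7, 14.2]
time_s: 27.08
eef_pos: [0.4671, 0.2247, 0.038]
contact_force: [-20.9, -10.3, 20.4]
```

View pics/s24.png

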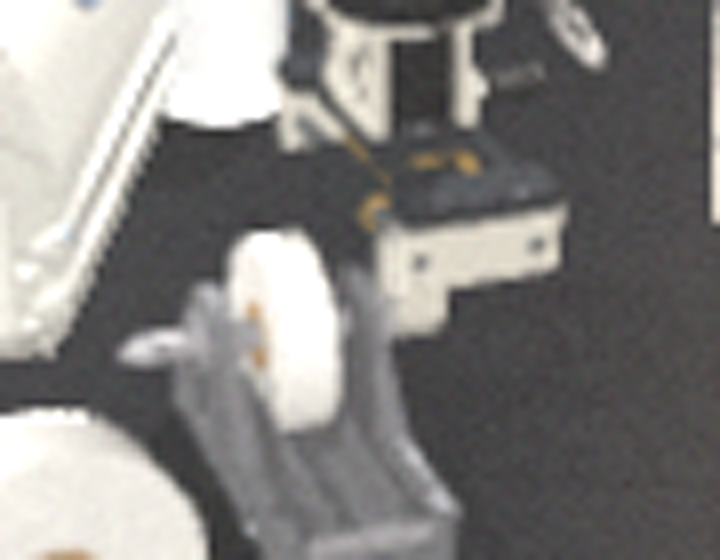

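```bash
python3 -m inch '[[[1,-10,0,0,0,0,0],[1,-25,0,0,0,0,0],[1,-45,-20,0,0,0,0],[1,-50,-60,0,0,0,0],[1,-50,-100,0,0,0,0],[1,-50,-140,0,0,0,0],[1,-20,-160,0,0,0,0],[1,20,-165,0,0,0,0],[1,60,-165,0,0,0,0],[1,95,-165,0,0,0,0],[1,95,-165,0,0,0,0],[1,95,-165,0,0,0,0],[1,95,-165,0,0,0,0]]]'
python3 - <<'E'
from h import *
import cv2,pickle
c=camera('wrist'); pickle.dump(c,open('c25.pkl','wb'))
cv2.imwrite('pics/w25.png',cv2.resize(cv2.convertScaleAbs(c['img'][50:240,130:390,::-1],alpha=1.2,beta=10),None,fx=3,fy=3,interpolation=cv2.INTER_CUBIC))
b=camera('side')
cv2.imwrite("pics/s25.png",cv2.resize(cv2.convertScaleAbs(b['img'][180:250,220:310,::-1],alpha=1.2,beta=20),None,fx=8,fy=8,interpolation=cv2.INTER_CUBIC))
s=env.get_state();print(s['eef_pos'],s['contact_force'])
bm=np.array([.525,.2498,.061])
print((proj(b,bm+Y*.078)-[220,180])*8,(proj(b,bm-Y*.052)-[220,180])*8)
E
```

```text
time_s: 28.22
eef_pos: [0.5592, 0.268, 0.2034]
orientation: [-90.0, 0.0, 25.2]
contact_force: [-1.5, -0.2, -0.1]
grip_width: 0.005
[0.5586 0.2678 0.2039] [ 0.8615 -0.2723  0.2063]
[114.2109 350.7783] [383.5772 308.9451]
```

View pics/w25.png

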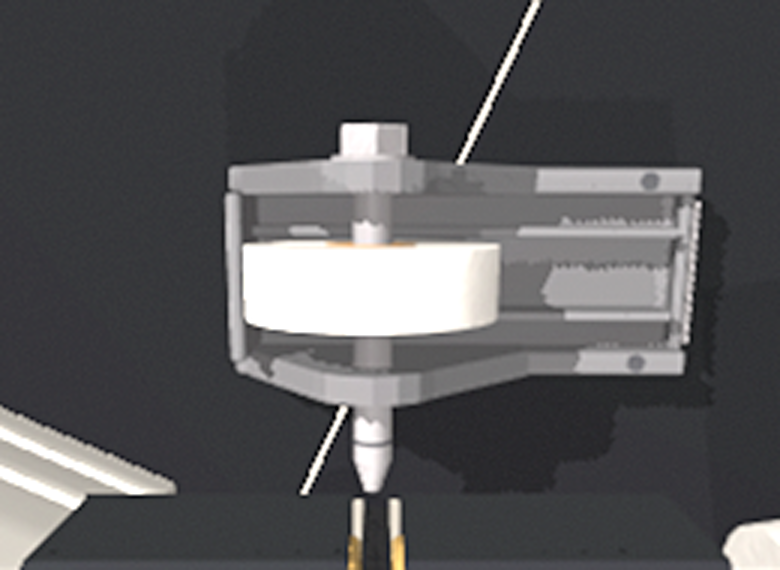

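View pics/s25.png

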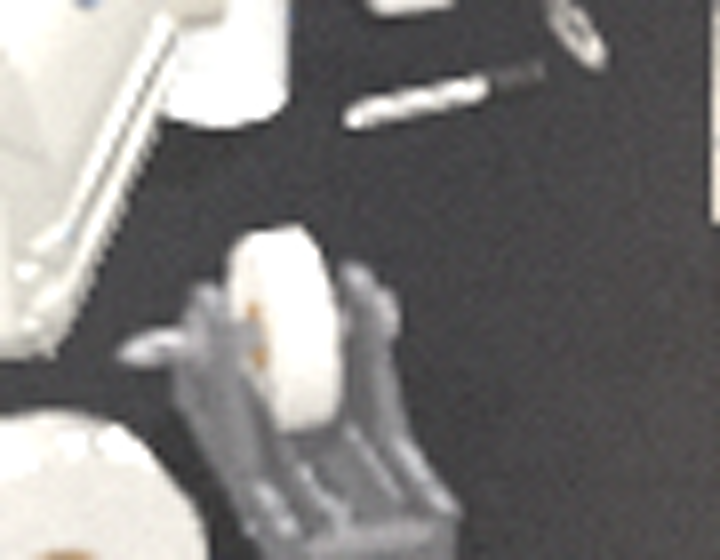

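Run:
```python
from h import *
import pickle
c=pickle.load(open('c25.pkl','rb'))
P=lambda u,v,z:plane(c,130+u/3,50+v/3,z)
n=P(372,491,.0615);h=P(374,123,.072);b1=P(374,162,.0765);b2=P(374,405,.0765)
m=(b1+b2)/2
print([(q-m)@Y*1000 for q in (n,h,b1,b2)])
```

```text
[np.float64(77.39929972239223), np.float64(-53.17128950921655), np.float64(-40.712694188476966), np.float64(40.7126941884769)]
```

Run:
```python
from bench import env
print(env.sign_off(), env.get_state()['time_s'])
```

```text
the job is handed in; nothing more can be done
the job is handed in; nothing more can be done
```

The roll is seated against the back stop, the spindle is through both cheeks and the core with its head on the near cheek, and I handed the job in at about 28 s.

**Last checks**
- **Spindle:** from the wrist picture, the nose is 77.4 mm past mid (78 mm expected) and the head's outer end is at -53.2 mm (-52 mm expected). That puts it home to about 1 mm. The final push met a hard stop at about 30 N.
- **Roll:** it stands upright against the back stop, with the spindle through its core.
- **Arm:** it was clear of everything at hand-in. In the pictures I took, I saw none of the other things moved, but I did not measure them.

**What went wrong or disagreed**
- **First push on the roll:** the closed fingertips turned out to sit about 12 mm behind the reported TCP, not 14 mm ahead as stated. The fingers rode up on the roll, with about 71 N upward at the wrist. That is below the 120 N wrist limit. It was most likely the fingertips rather than the gripper's body, but I cannot rule out the 40 N limit on the body.
- **Roll seating:** the roll reached its seat while I was lowering the gripper in front of the dispenser to find the fingertip height, not in a planned push. I only confirmed it afterwards in the pictures.
- **Cameras:** the scene camera disagreed with the wrist camera by about 5–8 mm. I relied on the wrist and side cameras, which agreed to about 1–2 mm.

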